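# Load the sample warmer and set its thermostat

## Robot

A 6-joint arm with a two-finger parallel gripper is mounted at the origin on the work surface. World frame = base frame: x ahead of the robot, y to its left, z up, the work surface at z = 0. Lengths are in m, angles in degrees, forces in N, time in s.
With the tool pointing down it reaches from about 0.35 to 0.875 m from the base axis. Payload 4.2 kg.
Tool frame: the origin (TCP) lies midway between the tips of the shut fingers; the grasp point (between the pads) lies 19 mm behind it; z points along the fingers, y is the line along which they close (so a half turn about z gives the same grasp; the last joint's range is limited). The gripper opens to 87 mm and grips with 3 to 60 N. Pads are 19 mm wide; open, the fingers measure 117 mm over their backs; the gripper's body (75 mm by 190 mm) begins 51 mm behind the grasp point.
Start: joints at [-60.298, 22.042, 0.453, 0, -68.411, -14.817], TCP at [0.161, -0.604, 0.223] pointing down, gripper open.
Joint ranges: [-179.83, 179.83], [-69.29, 118.12], [-61.27, 80.66], [-181.25, 117.63], [-171.15, -9.14], [-177.46, 177.46]. Speed limits (degrees/s): [159.86, 159.86, 180, 180, 180, 180].

## Interface

Orientations are given as a 3x3 rotation matrix whose columns are the frame's x, y, z axes.
In Python, from station import * gives the robot as it stands.
- The arm moves only by the tool move_arm, never from a script. Its argument "targets" is text: rows parted by semicolons, each of 4 numbers parted by spaces: the shift along the world's x, y, z in units of 25 mm (1.0 is 25 mm), then the turn about the world's z in units of 5 degrees (1.0 is 5 degrees). In form: tx ty tz spin; .... A call has 1 to 10 rows; each row shifts and turns the commanded pose from where the row before left it; what a row does not reach is not made up. A row lasts 1/12 s, in which the tool goes at most 41.7 mm and 7.16 degrees, less where a joint would pass 70% of its speed; a pose out of reach is approached as far as the arm can. A call is refused whole if a number of a shift passes 1 or a number of a turn 1, either way. A call with a gripper value outside its range is refused whole. "gripper" is the finger opening in mm, from 0 to 87, set as the call begins (left out, the last holds). The fingers move at their own pace and stop on an object; the grip force is fixed at half the most. Time passes only in rows, so rows that do not move let the fingers close. It gives the time, the measured TCP pose, the force, the opening and the grip force at its end, in the units of the state.
- sense(): the state, without advancing time (a new reading comes with each control period).
- capture(name): name is "scene" or "top" or "wrist"; returns a dict with "image" (480x640x3 uint8, blue, green, red), "fx", "fy", "cx", "cy" (pixels), "world_from_camera" (4x4, takes a point from camera to world coordinates); the wrist camera has in their place "hand_eye" (4x4, takes a point from camera to tool coordinates, whose origin is the TCP and whose axes are the flange's). Camera axes: x right, y up, looking along -z (the intrinsics and any distortion apply to the point x, -y, -z); pixel columns grow to the right and rows downward; lengths in m; the calibration is good to about 2 mm. A picture is of the moment at which its call begins: read the wrist's pose just before it. There is no depth.
- finish_job(): hands the job in; it is judged then, once.
The state is a dict: "time_s": time; "joints": joint angles; "joint_velocities": joint speeds; "effort": joint torques, N m; "tcp_pos": TCP position; "ee_rot": TCP orientation; "wrist_force": force on the tool from outside, world axes, zero at the start; "moment": the same for the moment, N m; "gripper_width": opening from 0.0 (shut) to 1.0 (fully open); "gripper_force": force on a finger pad.
Only numpy, scipy, OpenCV 4.12 (cv2) and the standard library are available. Lean on these libraries where they do the work, as an engineer would, in place of code of your own. Each camera call takes 0.05 s, during which the arm holds its last target. There are 200 camera calls.

## Task

Load the sample warmer: put every specimen pot standing on the bench into a nest of its own shape, upright, and press each one down until it is fully home in its nest. Only when all the pots are home, turn the thermostat dial so that its pointer stands at the set-point tab, and leave it there. Do not disturb the box of slides or the roll of tape.

Things in the scene. Friction and masses are not known exactly. Their poses are not given: they have to be found in the camera images.
- pot_round_a: Specimen pot, white plastic with a flat grey lid, round, 46 mm in diameter in plan, 54 mm tall, upright sides, about 90 g with a weighted base (its lowest 5 mm is a foot 2 mm smaller all round). Origin at the centre of its underside, z up through the lid. Stands upright on the bench at first; may be absent.
- pot_round_b: Specimen pot, white plastic with a flat grey lid, round, 46 mm in diameter in plan, 54 mm tall, upright sides, about 90 g with a weighted base (its lowest 5 mm is a foot 2 mm smaller all round). Origin at the centre of its underside, z up through the lid. Stands upright on the bench at first; may be absent.
- pot_square_a: Specimen pot, white plastic with a flat grey lid, square, 42 x 42 mm in plan, 54 mm tall, upright sides, about 90 g with a weighted base (its lowest 5 mm is a foot 2 mm smaller all round). Origin at the centre of its underside, z up through the lid. Stands upright on the bench at first; may be absent.
- pot_square_b: Specimen pot, white plastic with a flat grey lid, square, 42 x 42 mm in plan, 54 mm tall, upright sides, about 90 g with a weighted base (its lowest 5 mm is a foot 2 mm smaller all round). Origin at the centre of its underside, z up through the lid. Stands upright on the bench at first; may be absent.
- pot_oblong_a: Specimen pot, white plastic with a flat grey lid, oblong, 34 mm along its own x and 62 mm along its own y in plan, 54 mm tall, upright sides, about 90 g with a weighted base (its lowest 5 mm is a foot 2 mm smaller all round). Origin at the centre of its underside, z up through the lid. Stands upright on the bench at first; may be absent.
- pot_oblong_b: Specimen pot, white plastic with a flat grey lid, oblong, 34 mm along its own x and 62 mm along its own y in plan, 54 mm tall, upright sides, about 90 g with a weighted base (its lowest 5 mm is a foot 2 mm smaller all round). Origin at the centre of its underside, z up through the lid. Stands upright on the bench at first; may be absent.
- nest_round_a: Aluminium nest block 86 x 86 x 30 mm on the warmer, one pocket in its middle for one pot: round, 49 mm in diameter, 22 mm deep (1.5 mm play, axes parallel to pot). Origin: centre of the underside, z up; top face at z = 30 mm. A stiff brass pad holds a placed pot with its underside at z = 14 mm (lid at 68); pressed down it stays fully home at z = 8 mm (lid at 62), on the solid floor.
- nest_round_b: Aluminium nest block 86 x 86 x 30 mm on the warmer, one pocket in its middle for one pot: round, 49 mm in diameter, 22 mm deep (1.5 mm play, axes parallel to pot). Origin: centre of the underside, z up; top face at z = 30 mm. A stiff brass pad holds a placed pot with its underside at z = 14 mm (lid at 68); pressed down it stays fully home at z = 8 mm (lid at 62), on the solid floor.
- nest_square_a: Aluminium nest block 86 x 86 x 30 mm on the warmer, one pocket in its middle for one pot: square, 45 x 45 mm, 22 mm deep (1.5 mm play, axes parallel to pot). Origin: centre of the underside, z up; top face at z = 30 mm. A stiff brass pad holds a placed pot with its underside at z = 14 mm (lid at 68); pressed down it stays fully home at z = 8 mm (lid at 62), on the solid floor.
- nest_square_b: Aluminium nest block 86 x 86 x 30 mm on the warmer, one pocket in its middle for one pot: square, 45 x 45 mm, 22 mm deep (1.5 mm play, axes parallel to pot). Origin: centre of the underside, z up; top face at z = 30 mm. A stiff brass pad holds a placed pot with its underside at z = 14 mm (lid at 68); pressed down it stays fully home at z = 8 mm (lid at 62), on the solid floor.
- nest_oblong_a: Aluminium nest block 86 x 86 x 30 mm on the warmer, one pocket in its middle for one pot: oblong, 37 mm (own x) by 65 mm (own y), 22 mm deep (1.5 mm play, axes parallel to pot). Origin: centre of the underside, z up; top face at z = 30 mm. A stiff brass pad holds a placed pot with its underside at z = 14 mm (lid at 68); pressed down it stays fully home at z = 8 mm (lid at 62), on the solid floor.
- nest_oblong_b: Aluminium nest block 86 x 86 x 30 mm on the warmer, one pocket in its middle for one pot: oblong, 37 mm (own x) by 65 mm (own y), 22 mm deep (1.5 mm play, axes parallel to pot). Origin: centre of the underside, z up; top face at z = 30 mm. A stiff brass pad holds a placed pot with its underside at z = 14 mm (lid at 68); pressed down it stays fully home at z = 8 mm (lid at 62), on the solid floor.
- warmer: White sample warmer, a fixed flat housing 200 mm (its x) by 390 mm (its y), 45 mm high, carrying six nest blocks in 2 rows of 3, 90 mm apart in shuffled order, and at its +y end (y = 195 mm, x = 0) the dial. Origin on its underside below the middle of the six blocks. The pad in each nest yields to a push of a little over 7 N straight down on the middle of the pot's lid, and does not spring back.
- dial (a joint): Thermostat dial angle in rad, 0 to 4.7, growing as the dial turns clockwise seen from above; light friction, stays where it is left.
- dial_grip (a point): Point on the dial's vertical turning axis, at the height to grip. The black dial is a skirt disc 64 mm in diameter and 8 mm thick, with an upright grip bar on it 44 mm long (along the pointer's direction), 12 mm thick; this point is 22 mm above the skirt's top and 4 mm below the bar's top. Its x axis runs along the bar towards the pointer end.
- dial_pointer (a point): Tip of the dial's white pointer line, at the edge of the skirt, 33 mm out from the axis; it turns with the dial.
- mark (a point): Where the pointer tip must be: the inner end of the small steel set-point tab (16 x 7 x 6 mm) that stands fixed beside the dial's scale, 33 mm out from the dial's axis. The tab's place round the scale varies.
- slide_box: Bystander: box of slides, 80 x 55 x 30 mm, origin at the centre of its underside.
- tape_roll: Bystander: roll of tape lying flat, 80 mm across, 19 mm high, origin at the centre of its underside.
Not all that is in view belongs to the job. Leave any black or brown look-alike of the pot_square_a alone.

How it is judged (in metres and radians):
On the way, in this order (a step that is already met when the one before it is completed fails the run):
1. every pot is upright in a nest of its own shape and pressed fully home (((horizontal distance between pot_round_a and nest_round_a below 0.005 m and z of pot_round_a in the frame of nest_round_a below 0.0105 m) or (horizontal distance between pot_round_a and nest_round_b below 0.005 m and z of pot_round_a in the frame of nest_round_b below 0.0105 m)) and angle between each of pot_round_a, pot_round_b, pot_square_a, pot_square_b, pot_oblong_a, pot_oblong_b's own z axis and vertical below 0.1 rad and ((horizontal distance between pot_round_b and nest_round_a below 0.005 m and z of pot_round_b in the frame of nest_round_a below 0.0105 m) or (horizontal distance between pot_round_b and nest_round_b below 0.005 m and z of pot_round_b in the frame of nest_round_b below 0.0105 m)) and ((horizontal distance between pot_square_a and nest_square_a below 0.005 m and z of pot_square_a in the frame of nest_square_a below 0.0105 m) or (horizontal distance between pot_square_a and nest_square_b below 0.005 m and z of pot_square_a in the frame of nest_square_b below 0.0105 m)) and ((horizontal distance between pot_square_b and nest_square_a below 0.005 m and z of pot_square_b in the frame of nest_square_a below 0.0105 m) or (horizontal distance between pot_square_b and nest_square_b below 0.005 m and z of pot_square_b in the frame of nest_square_b below 0.0105 m)) and ((horizontal distance between pot_oblong_a and nest_oblong_a below 0.005 m and z of pot_oblong_a in the frame of nest_oblong_a below 0.0105 m) or (horizontal distance between pot_oblong_a and nest_oblong_b below 0.005 m and z of pot_oblong_a in the frame of nest_oblong_b below 0.0105 m)) and ((horizontal distance between pot_oblong_b and nest_oblong_a below 0.005 m and z of pot_oblong_b in the frame of nest_oblong_a below 0.0105 m) or (horizontal distance between pot_oblong_b and nest_oblong_b below 0.005 m and z of pot_oblong_b in the frame of nest_oblong_b below 0.0105 m))), for 0.2 s.
2. the thermostat pointer stands at the set-point tab (horizontal distance between dial_pointer and mark below 0.0045 m), for 0.2 s.
At the end, for the whole second after the job is handed in: Every pot present stands upright (within 0.1 rad) and at rest in a nest of its own shape, centred within 5 mm, its underside below z = 10.5 mm in the nest's frame (fully home is 8 mm, unpressed 14 mm); the dial's pointer tip is within 4.5 mm of the set-point mark (about 8 degrees) and at rest (all of step 1 and horizontal distance between dial_pointer and mark below 0.0045 m and linear speed of each of pot_round_a, pot_round_b, pot_square_a, pot_square_b, pot_oblong_a, pot_oblong_b below 0.02 m/s and velocity of joint dial between -0.05 and 0.05 rad/s); the robot touches nothing.
It fails at once if the box of slides is moved more than 20 mm (distance of slide_box from where it was at the start of the episode above 0.02 m).
It fails at once if the roll of tape is moved more than 20 mm (distance of tape_roll from where it was at the start of the episode above 0.02 m).
Of pot_round_a, pot_round_b, pot_square_a, pot_square_b, pot_oblong_a, pot_oblong_b only 4 to 6 are there at a start; the rules pass over those that are not, and their reading is None.
At some moment in a run one of pot_round_a, pot_round_b, pot_square_a, pot_square_b, pot_oblong_a, pot_oblong_b may be knocked a few centimetres aside while the robot is not near it.
Once in a run the grip may slacken for a moment while it holds something.
It also fails if it takes over 210 s, if anything falls off the work surface, if the arm or the gripper's body presses on something with over 40 N, if the wrist force passes 120 N, or if a joint passes its speed limit or range.

## Working session

There is one attempt and no reset: what is moved stays moved. The work goes in short steps, Python scripts to look and compute and a tool call to move; the robot and the scene stay as the last step left them, time stands still between calls to the robot, and variables do not carry over. Pictures are saved under pics/ and viewed, at most 14 in all, crops included, and the job is handed in when it is done.

Besides the shell and the picture viewer there is one more tool, called after ">>>" as name(argument=value, ...) on one line, values as JSON. move_arm: Moves the arm, as the interface text tells. Its arguments: {"type":"object","properties":{"targets":{"type":"string"},"gripper":{"type":"number"}},"required":["targets"]}

```bash
mkdir -p pics; ls; python3 - <<'E'
from station import *
import cv2,numpy as np
s=sense();print(s)
for n in("scene","top"):
    c=capture(n);cv2.imwrite(f"pics/{n}0.png",c["image"]);print(n,[c[k] for k in("fx","fy","cx","cy")],[k for k in c]);print(np.round(c["world_from_camera"],4).tolist())
    np.savez(f"{n}.npz",**{k:np.array(v) for k,v in c.items()})
E
```

```text
pics
{'time_s': 0.0, 'joints': array([-6.03004165e+01,  2.20895849e+01,  3.80700846e-01, -2.86164049e-02,
       -6.84131654e+01, -1.48171337e+01]), 'joint_velocities': array([-0.07038217, -0.04844702,  0.06066081, -0.00326471, -0.07733304,
        0.03502462]), 'effort': array([-3.73790372e-04, -3.90667427e+01,  1.87404406e+01,  4.21973571e+00,
        1.07786429e-02, -1.98288667e-04]), 'tcp_pos': array([ 0.16038841, -0.6034418 ,  0.22147928]), 'ee_rot': array([[-9.66502070e-01, -2.56657989e-01, -6.51961483e-04],
       [-2.56658799e-01,  9.66499836e-01,  2.08039414e-03],
       [ 9.61708914e-05,  2.17803689e-03, -9.99997623e-01]]), 'wrist_force': array([-0.30320405,  0.10878548,  0.185214  ]), 'moment': array([-0.05694752, -0.01618723, -0.07945321]), 'gripper_force': 0.0, 'gripper_width': 1.0009430459149382}
scene [526.7827675326766, 526.7827675326766, 319.7914636083285, 234.1237013993621] ['image', 'fx', 'fy', 'cx', 'cy', 'world_from_camera']
[[-0.5832, -0.4812, 0.6545, 1.2528], [0.8122, -0.3319, 0.4798, 0.5238], [-0.0136, 0.8114, 0.5844, 0.6858], [0.0, 0.0, 0.0, 1.0]]
top [583.1597620616518, 583.1597620616518, 310.4043958338457, 241.03603403151763] ['image', 'fx', 'fy', 'cx', 'cy', 'world_from_camera']
[[0.0255, 0.9962, -0.0833, 0.485], [-0.9995, 0.027, 0.0179, 0.0258], [0.0201, 0.0828, 0.9964, 1.3006], [0.0, 0.0, 0.0, 1.0]]
```

View pics/scene0.png

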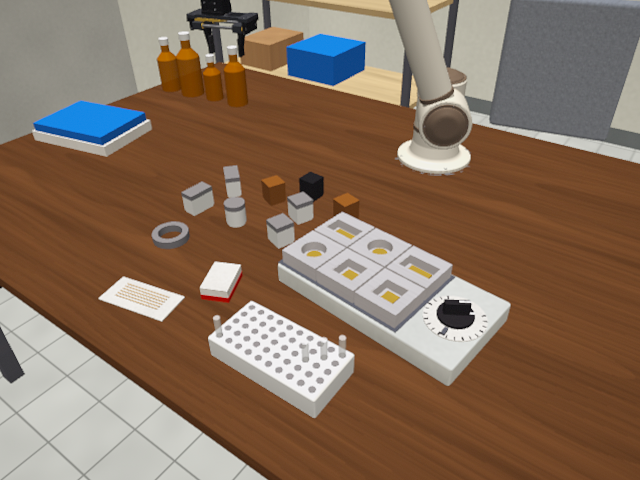

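View pics/top0.png

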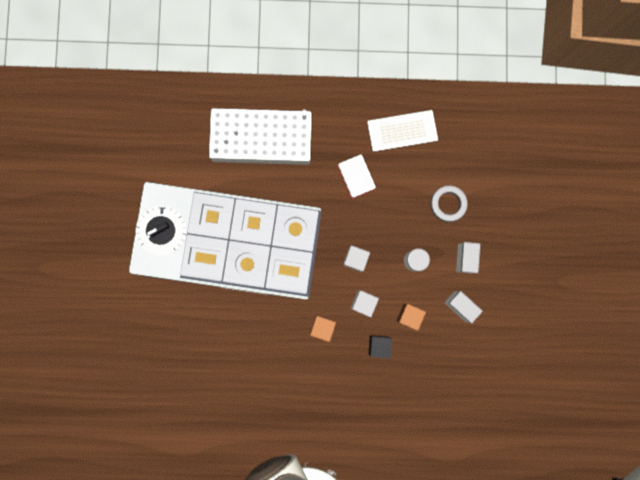

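```bash
cat > h.py <<'E'
import numpy as np,cv2
from station import *
def load(n): 
    d=np.load(n+".npz"); return {k:d[k] for k in d}
def cap(n):
    c=capture(n); np.savez(n+".npz",**{k:np.array(v) for k,v in c.items()}); return c
def ray(c,u,v,T=None):
    T=np.array(c["world_from_camera"]) if T is None else T
    d=T[:3,:3]@np.array([(u-c["cx"])/c["fx"],-(v-c["cy"])/c["fy"],-1]); return T[:3,3],d
def onz(c,u,v,z,T=None):
    o,d=ray(c,u,v,T); return o+d*(z-o[2])/d[2]
def proj(c,p,T=None):
    T=np.array(c["world_from_camera"]) if T is None else T
    q=np.linalg.inv(T)@np.append(p,1); return np.array([c["cx"]+c["fx"]*q[0]/-q[2],c["cy"]-c["fy"]*q[1]/-q[2]])
def tri(c1,p1,c2,p2):
    A=[];b=[]
    for c,p in((c1,p1),(c2,p2)):
        o,d=ray(c,*p); d=d/np.linalg.norm(d); M=np.eye(3)-np.outer(d,d); A.append(M);b.append(M@o)
    return np.linalg.lstsq(np.vstack(A),np.hstack(b),rcond=None)[0]
E
python3 - <<'E'
from h import *
t=load("top")["image"]
a=cv2.resize(t[235:335,340:490],None,fx=5,fy=5,interpolation=cv2.INTER_CUBIC)
cv2.imwrite("pics/c1.png",a)
a=cv2.resize(t[175:305,125:330],None,fx=3.9,fy=3.9,interpolation=cv2.INTER_CUBIC)
cv2.imwrite("pics/c2.png",a)
E
```

```text
(no output)
```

View pics/c1.png

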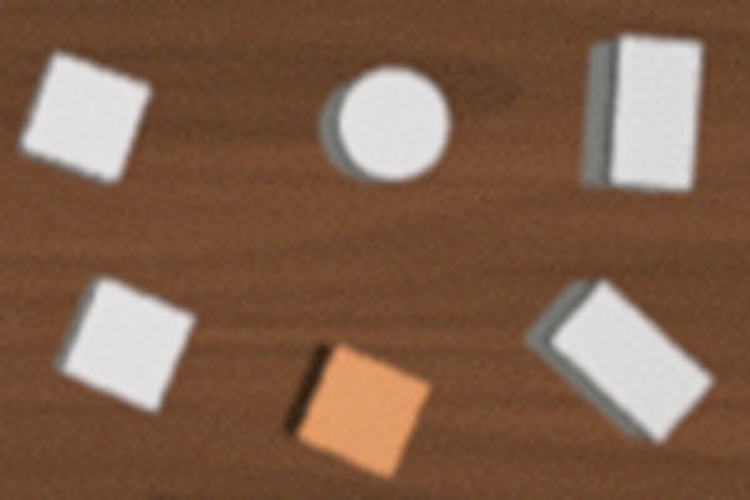

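View pics/c2.png

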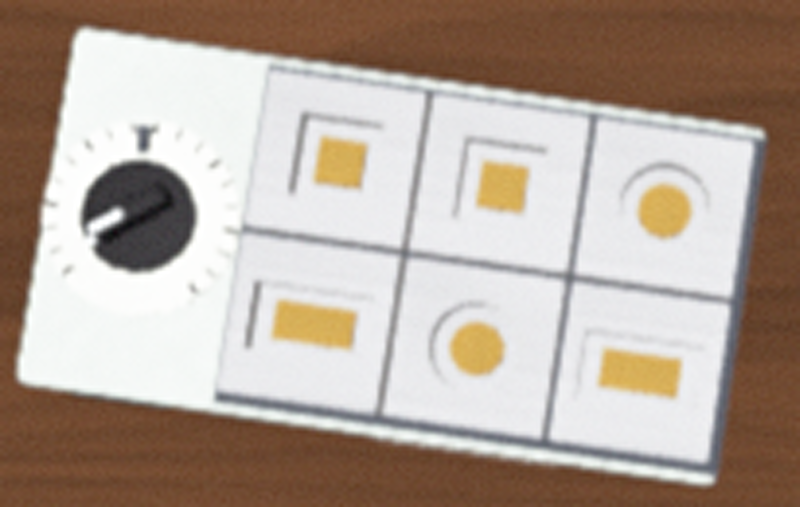

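```bash
python3 - <<'E'
from h import *
c=load("top");t=c["image"];T=c["world_from_camera"]
up=cv2.resize(t,None,fx=4,fy=4,interpolation=cv2.INTER_CUBIC)
def P(x,y,z): return onz(c,(x+.5)/4-.5,(y+.5)/4-.5,z)
m=((up.min(2)>180)*255).astype(np.uint8)
roi=np.zeros_like(m);roi[235*4:335*4,340*4:490*4]=255
cs,_=cv2.findContours(m&roi,cv2.RETR_EXTERNAL,cv2.CHAIN_APPROX_NONE)
for k in cs:
    if cv2.contourArea(k)<2000: continue
    w=np.array([P(*q[0],.054)[:2] for q in k],np.float32)*1000
    r=cv2.minAreaRect(w);print("lid",np.round(r[0],1),np.round(r[1],1),round(r[2],1), k.mean(0)[0]/4)
# bottle-lit pads
h=cv2.cvtColor(up,cv2.COLOR_BGR2HSV)
m=((h[...,1]>100)&(h[...,2]>150)&(h[...,0]>15)&(h[...,0]<30)).astype(np.uint8)*255
roi[:]=0;roi[175*4:305*4,180*4:325*4]=255
cs,_=cv2.findContours(m&roi,cv2.RETR_EXTERNAL,cv2.CHAIN_APPROX_NONE)
pts=[]
for k in cs:
    if cv2.contourArea(k)<1000: continue
    w=np.array([P(*q[0],.059)[:2] for q in k],np.float32)*1000
    r=cv2.minAreaRect(w);pts.append(r[0]);print("pad",np.round(r[0],1),np.round(r[1],1),round(r[2],1))
pts=np.array(pts);print(pts.mean(0))
for q in ((268,65),(755,137),(218,397),(713,466)): print("blk",np.round(onz(c,125+q[0]/3.9,175+q[1]/3.9,.075)*1000,1))
for q in ((78,28),(765,130),(18,382),(714,483)): print("hous",np.round(onz(c,125+q[0]/3.9,175+q[1]/3.9,.045)*1000,1))
for q in ((139,215),(145,130),(145,152),(92,232)): print("dial",np.round(onz(c,125+q[0]/3.9,175+q[1]/3.9,.053)*1000,1))
E
```

```text
lid [ 457.3 -332.1] [61.9 33.8] 49.0 [466.28731343 307.20335821]
lid [ 459.1 -116.7] [42.3 42.3] 68.3 [365.54586331 303.83633094]
lid [ 555.7 -229. ] [44.6 45.3] 1.5 [418.58854167 259.7       ]
lid [555.3 -96.8] [42.6 42.6] 71.1 [357.05516014 258.42348754]
lid [ 563.8 -342.5] [33.6 61.9] 86.1 [471.02008929 257.52380952]
pad [525.5  48.2] [41.3 19.1] 82.8
pad [536.2 137.5] [26.  27.1] 1.5
pad [547.  226.3] [42.  19.2] 82.8
pad [614.6  37.2] [26.9 26.7] 73.0
pad [625.4 126.5] [23.9 23.7] 84.1
pad [636.3 215.6] [24.1 23.6] 82.4
[580.8256429 131.8643678]
blk [685.5 253.2  75. ]
blk [653.6 -11.9  75. ]
blk [505.2 272.4  75. ]
blk [475.1   6.3  75. ]
hous [708.2 364.8  45. ]
hous [661.8 -18.3  45. ]
hous [511.  387.9  45. ]
hous [465.5   5.   45. ]
dial [604.  324.3  53. ]
dial [651.1 323.2  53. ]
dial [638.9 322.6  53. ]
dial [593.9 349.5  53. ]
```

```bash
python3 - <<'E'
from h import *
c=load("scene")
for q in ((168,90),(190,95),(212,99),(236,104)): print(np.round(onz(c,*q,0),3))
t=load("top")
print(tri(load("scene"),(283,249),load("top"),(125+755/3.9,175+137/3.9)))
E
```

```text
[ 0.07  -1.016  0.   ]
[ 0.06  -0.912  0.   ]
[ 0.043 -0.819  0.   ]
[ 0.03  -0.717  0.   ]
[ 0.65128681 -0.00907542  0.07647638]
```

>>> move_arm(targets="0 0.4 0 0;0 1 0 0;0 1 0 0.8;0 1 0 1;0.9 1 0 1;1 1 0 1;1 1 0 1;1 1 0 1;1 1 0 1;1 1 0 0", gripper=65)

```text
time_s: 0.93
tcp_pos: [0.3087, -0.3674, 0.2224]
ee_rot: [[-0.655, -0.755, -0.0], [-0.755, 0.655, 0.0], [-0.0, 0.0, -1.0]]
wrist_force: [0.2, 0.3, -0.6]
gripper_width: 0.75
gripper_force: 0.0
```

>>> move_arm(targets="1 0.6 0 0;1 0.84 0 0;1 0 0 0;1 0 0 0;1 0 0 0;0.98 0 0 0;0 0 0 0;0 0 0 0")

```text
time_s: 1.6
tcp_pos: [0.4581, -0.3325, 0.2214]
ee_rot: [[-0.657, -0.754, -0.002], [-0.754, 0.657, 0.001], [0.0, 0.002, -1.0]]
wrist_force: [-1.0, -0.6, -1.5]
gripper_width: 0.745
gripper_force: 0.0
```

```bash
cat >> h.py <<'E'
def wcap(name=None):
    s=sense(); c=cap("wrist"); T=np.eye(4);T[:3,:3]=s["ee_rot"];T[:3,3]=s["tcp_pos"]
    c["T"]=T@np.array(c["hand_eye"])
    if name: cv2.imwrite(f"pics/{name}.png",c["image"])
    return s,c
def lids(c,T,z=.054,thr=180,amin=1500):
    out=[];m=((c["image"].min(2)>thr)*255).astype(np.uint8)
    for k in cv2.findContours(m,cv2.RETR_EXTERNAL,cv2.CHAIN_APPROX_NONE)[0]:
        if cv2.contourArea(k)<amin: continue
        w=np.array([onz(c,*q[0],z,T)[:2] for q in k],np.float32)*1000
        r=cv2.minAreaRect(w);out.append(r);print("lid",np.round(r[0],1),np.round(r[1],1),round(r[2],1),np.round(k.mean(0)[0]))
    return out
E
python3 - <<'E'
from h import *
s,c=wcap("w1");print(s["tcp_pos"],np.round(c["hand_eye"],3).tolist(),c["fx"],c["cx"],c["cy"],[k for k in c])
lids(c,c["T"])
E
```

```text
[ 0.45808087 -0.33252475  0.22136236] [[0.001, 0.962, 0.272, 0.075], [1.0, -0.001, -0.0, 0.002], [0.0, 0.272, -0.962, -0.163], [0.0, 0.0, 0.0, 1.0]] 357.1215746685146 316.47095507355067 231.48017872000312 ['image', 'fx', 'fy', 'cx', 'cy', 'hand_eye', 'T']
lid [ 537.5 -237.9] [ 16.4 322.8] 48.9 [316. 329.]
lid [ 453.2 -331.3] [61.9 34.8] 48.8 [319. 210.]
```

View pics/w1.png

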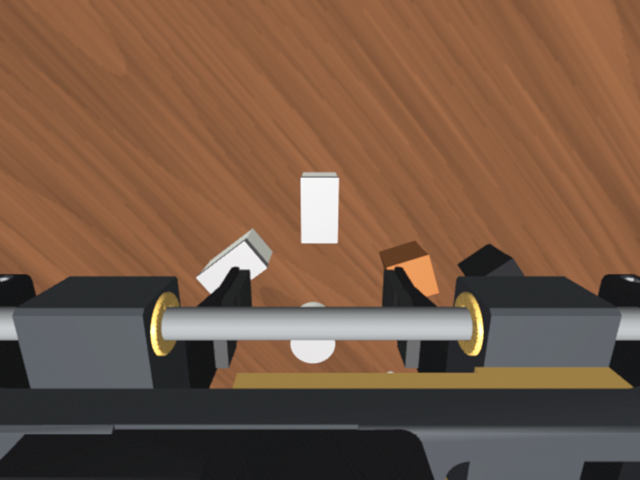

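>>> move_arm(targets="-0.12 0 0 -1;0 0 0 -1;0 0 0 -1;0 0 0 -1;0 0 0 -1;0 0 0 -1;0 0 0 -1;0 0 0 -1;0 0 0 -1;0 0 -0.5 -1", gripper=87)

```text
time_s: 2.48
tcp_pos: [0.4546, -0.3339, 0.2126]
ee_rot: [[-1.0, 0.024, 0.004], [0.024, 1.0, -0.003], [-0.005, -0.003, -1.0]]
wrist_force: [-0.1, 0.9, -0.9]
gripper_width: 1.0
gripper_force: 0.0
```

>>> move_arm(targets="0 0 -0.5 -1;0 0 -0.5 -1;0 0 -0.5 -1;0 0 -0.5 -1;0 0 -0.5 -1;0 0 -0.5 -1;0 0 -0.5 -1;0 0 -0.5 -1;0 0 -0.6 0;0 0 -0.5 0")

```text
time_s: 3.32
tcp_pos: [0.4531, -0.333, 0.082]
ee_rot: [[-0.753, 0.659, -0.001], [0.659, 0.753, 0.0], [0.001, -0.0, -1.0]]
wrist_force: [-1.0, 0.1, -0.7]
gripper_width: 1.0
gripper_force: 0.0
```

>>> move_arm(targets="0.08 0 -0.8 0;0 0 -0.8 0;0 0 -0.7 0;0 0 0 0")

```text
time_s: 3.65
tcp_pos: [0.4529, -0.332, 0.022]
ee_rot: [[-0.752, 0.659, -0.007], [0.659, 0.752, 0.003], [0.007, -0.002, -1.0]]
wrist_force: [-1.2, 0.7, -0.2]
gripper_width: 1.002
gripper_force: 0.0
```

>>> move_arm(targets="0 0 0 0;0 0 0 0;0 0 0 0;0 0 0 0;0 0 0 0", gripper=0)

```text
time_s: 4.07
tcp_pos: [0.4571, -0.3333, 0.0261]
ee_rot: [[-0.753, 0.658, 0.002], [0.658, 0.753, -0.001], [-0.002, 0.001, -1.0]]
wrist_force: [0.3, 1.9, 5.2]
gripper_width: 0.715
gripper_force: 30.6
```

>>> move_arm(targets="0 0 0 0;0 0 0 0;0 0 0 0;0 0 0 0;0 0 1 0;0 0 0.6 0.5;0 0 0.6 1;0 0 0 1;0 0 0 1;0 0 0 1", gripper=87)

```text
time_s: 4.9
tcp_pos: [0.4566, -0.333, 0.0804]
ee_rot: [[-0.949, 0.315, 0.001], [0.315, 0.949, -0.0], [-0.001, 0.0, -1.0]]
wrist_force: [-0.4, 0.6, 0.3]
gripper_width: 1.002
gripper_force: 0.0
```

>>> move_arm(targets="0 0 0 1;0 0 0 1;0 0 0 1;0 0 0 1;0 0 0 1;0 0 0 1;0 0 0 1;0 0 0 1;0 0 0 1;0 0 0 1")

```text
time_s: 5.73
tcp_pos: [0.4564, -0.3329, 0.0799]
ee_rot: [[-0.851, -0.524, -0.0], [-0.524, 0.851, 0.0], [0.0, 0.0, -1.0]]
wrist_force: [-0.0, -1.2, 0.3]
gripper_width: 1.001
gripper_force: 0.0
```

>>> move_arm(targets="0 0 0 1;0 0 0 1;0 0 0 1;0 0 0 0.48;0 0 -0.8 0;0 0 -0.8 0;0 0 -0.64 0;0 0 0 0")

```text
time_s: 6.4
tcp_pos: [0.4541, -0.3319, 0.0208]
ee_rot: [[-0.66, -0.752, -0.006], [-0.752, 0.66, 0.003], [0.002, 0.007, -1.0]]
wrist_force: [-0.6, 0.0, -0.7]
gripper_width: 0.999
gripper_force: 0.0
```

>>> move_arm(targets="0 0 0 0;0 0 0 0;0 0 0 0;0 0 0 0;0 0 0 0;0 0 0 0;0 0 0 0;0 0 0 0", gripper=0)

```text
time_s: 7.07
tcp_pos: [0.4567, -0.333, 0.0242]
ee_rot: [[-0.659, -0.752, 0.0], [-0.752, 0.659, -0.0], [-0.0, -0.0, -1.0]]
wrist_force: [0.5, -0.3, 0.2]
gripper_width: 0.481
gripper_force: 0.0
```

>>> move_arm(targets="0 0 0 0;0 0 0 0;0 0 0 0;0 0 1 0;0 0 1 0;0 0 1 0;0 0 1 0;0 0 1 0;0 0 1 0;0 0 1 0", gripper=60)

```text
time_s: 7.9
tcp_pos: [0.4563, -0.3328, 0.2003]
ee_rot: [[-0.659, -0.752, 0.0], [-0.752, 0.659, 0.0], [-0.0, 0.0, -1.0]]
wrist_force: [0.2, -0.5, -0.3]
gripper_width: 0.687
gripper_force: 0.0
```

>>> move_arm(targets="0 0 0.8 0;0 0 0 0;0 0 0 0;0 0 0 0")

```text
time_s: 8.23
tcp_pos: [0.456, -0.3326, 0.2182]
ee_rot: [[-0.659, -0.752, -0.001], [-0.752, 0.659, 0.001], [-0.0, 0.002, -1.0]]
wrist_force: [0.2, -0.1, 0.5]
gripper_width: 0.688
gripper_force: 0.0
```

```bash
python3 - <<'E'
from h import *
s,c=wcap();print(s["tcp_pos"],s["ee_rot"][:2,1])
R=lids(c,c["T"])
r=[q for q in R if 30<min(q[1])<40 and max(q[1])<66][0]
d=np.array([*r[0],0])-s["tcp_pos"]*1000; print("tool-frame offset of lid (should be 0)",s["ee_rot"].T@d)
E
```

```text
[ 0.45600725 -0.33256578  0.21823194] [-0.75206213  0.65909035]
lid [ 534.6 -239.6] [ 16.3 298. ] 48.8 [316. 329.]
lid [ 453.6 -331.1] [62.4 34.9] 48.8 [317. 212.]
tool-frame offset of lid (should be 0) [  0.53956165   2.41654924 218.23595263]
```

>>> move_arm(targets="0 0 -1 0;0 0 -1 0;0 0 -1 0;0 0 -1 0;0 0 -1 0;0 0 -1 0;0 0 -1 0;0 0 -0.8 0;0 0 0 0")

```text
time_s: 9.03
tcp_pos: [0.4525, -0.3312, 0.0186]
ee_rot: [[-0.66, -0.751, -0.011], [-0.751, 0.66, 0.005], [0.003, 0.011, -1.0]]
wrist_force: [-0.5, 0.6, 0.7]
gripper_width: 0.69
gripper_force: 0.0
```

>>> move_arm(targets="0 0 0 0;0 0 0 0;0 0 0 0;0 0 0 0;0 0 0 0;0 0 0 0;0 0 0 0;0 0 0 0;0 0 0 0", gripper=0)

```text
time_s: 9.78
tcp_pos: [0.4569, -0.3331, 0.0252]
ee_rot: [[-0.659, -0.752, 0.001], [-0.752, 0.659, -0.001], [-0.0, -0.001, -1.0]]
wrist_force: [-1.5, 1.9, 6.3]
gripper_width: 0.387
gripper_force: 30.0
```

>>> move_arm(targets="0 0 0 0;0 0 0 0;0 0 0 0;0 0 1 0;0 0 1 0;0 0 1 0;0 0 1 0;0 0 1 0;0 0 1 0;0 0 1 0", gripper=55)

```text
time_s: 10.62
tcp_pos: [0.4563, -0.3329, 0.2001]
ee_rot: [[-0.659, -0.752, -0.0], [-0.752, 0.659, 0.0], [-0.0, 0.0, -1.0]]
wrist_force: [0.2, 0.2, -0.2]
gripper_width: 0.636
gripper_force: 0.0
```

>>> move_arm(targets="0 0 0.8 0;0 0 0 0;0 0 0 0;0 0 0 0")

```text
time_s: 10.95
tcp_pos: [0.456, -0.3326, 0.218]
ee_rot: [[-0.659, -0.752, -0.001], [-0.752, 0.659, 0.001], [0.0, 0.002, -1.0]]
wrist_force: [-0.4, -0.1, -0.9]
gripper_width: 0.635
gripper_force: 0.0
```

```bash
python3 - <<'E'
from h import *
s,c=wcap();print(s["tcp_pos"],s["ee_rot"][:2,1])
R=lids(c,c["T"])
r=[q for q in R if 30<min(q[1])<40 and max(q[1])<66][0]
d=np.array([*r[0],0])-s["tcp_pos"]*1000; print("tool-frame offset of lid (should be 0)",s["ee_rot"].T@d)
E
```

```text
[ 0.45599588 -0.33261616  0.21803437] [-0.75201297  0.65914583]
lid [ 534.6 -239.8] [ 16.3 275.7] 48.8 [316. 329.]
lid [ 455.1 -332.6] [62.4 35.1] 48.9 [315. 212.]
tool-frame offset of lid (should be 0) [  0.57326836   0.31704459 218.03530456]
```

>>> move_arm(targets="0 0 -1 0;0 0 -1 0;0 0 -1 0;0 0 -1 0;0 0 -1 0;0 0 -1 0;0 0 -1 0;0 0 -0.74 0;0 0 0 0")

```text
time_s: 11.75
tcp_pos: [0.4526, -0.3313, 0.0202]
ee_rot: [[-0.66, -0.751, -0.011], [-0.752, 0.66, 0.005], [0.003, 0.011, -1.0]]
wrist_force: [-0.4, 0.5, -0.6]
gripper_width: 0.629
gripper_force: 0.0
```

>>> move_arm(targets="0 0 0 0;0 0 0 0;0 0 0 0;0 0 0 0;0 0 0 0;0 0 0 0;0 0 0 0;0 0 0 0", gripper=0)

```text
time_s: 12.42
tcp_pos: [0.4573, -0.3333, 0.0269]
ee_rot: [[-0.659, -0.753, 0.002], [-0.753, 0.659, -0.001], [-0.001, -0.002, -1.0]]
wrist_force: [-1.2, 1.4, 6.4]
gripper_width: 0.388
gripper_force: 30.0
```

>>> move_arm(targets="0 0 0.5 0;0 0 0.8 0;0 0 0.9 0;0 0 0.9 0;0 0 0.9 0;0 0 0.9 0;0 0 0.9 0;0 0 0.9 0;0 0 0.9 0;0 0 1 0")

```text
time_s: 13.25
tcp_pos: [0.4558, -0.3325, 0.2408]
ee_rot: [[-0.659, -0.752, -0.001], [-0.752, 0.659, 0.001], [-0.0, 0.002, -1.0]]
wrist_force: [1.2, -0.8, -1.2]
gripper_width: 0.386
gripper_force: 30.0
```

>>> move_arm(targets="0 0.5 0 0;0 0.9 0 0.85;0 0.9 0 1;0 0.9 0 1;0 0.9 0 1;0 0.9 0 1;0.3 0.9 0 1;0.3 0.9 0 1;0.3 0.9 0 0;0.3 0.9 0 0")

```text
time_s: 14.08
tcp_pos: [0.486, -0.1165, 0.2398]
ee_rot: [[-0.121, -0.993, -0.001], [-0.993, 0.121, 0.001], [-0.0, 0.001, -1.0]]
wrist_force: [1.0, -0.6, -0.9]
gripper_width: 0.39
gripper_force: 30.0
```

>>> move_arm(targets="0.3 0.9 0 0;0.3 0.9 0 0;0.3 0.9 0 0;0.3 0.9 0 0;0.34 0.9 0 0;0 0.9 0 0;0 0.7 0 0;0 0.5 0 0;0 0 0 0;0 0 0 0")

```text
time_s: 14.92
tcp_pos: [0.5246, 0.0473, 0.2401]
ee_rot: [[-0.12, -0.993, -0.001], [-0.993, 0.12, -0.0], [0.0, 0.001, -1.0]]
wrist_force: [0.5, -0.7, -0.3]
gripper_width: 0.385
gripper_force: 30.0
```

```bash
cat >> h.py <<'E'
def pads(c,T,z=.059,amin=250):
    h=cv2.cvtColor(c["image"],cv2.COLOR_BGR2HSV)
    m=((h[...,1]>90)&(h[...,2]>120)&(h[...,0]>17)&(h[...,0]<30)).astype(np.uint8)*255
    for k in cv2.findContours(m,cv2.RETR_EXTERNAL,cv2.CHAIN_APPROX_NONE)[0]:
        if cv2.contourArea(k)<amin: continue
        w=np.array([onz(c,*q[0],z,T)[:2] for q in k],np.float32)*1000
        r=cv2.minAreaRect(w);print("pad",np.round(r[0],1),np.round(r[1],1),round(r[2],1),np.round(k.mean(0)[0]))
E
python3 - <<'E'
from h import *
s,c=wcap("w2");print(s["tcp_pos"]);pads(c,c["T"])
E
```

```text
[0.52456515 0.04730478 0.24007884]
pad [438.8 188.4] [70.8  9.6] 86.1 [409. 326.]
pad [610.5  37.6] [29.1 28.6] 35.0 [227. 210.]
pad [520.7  40.3] [27.  20.3] 83.7 [318. 202.]
```

View pics/w2.png

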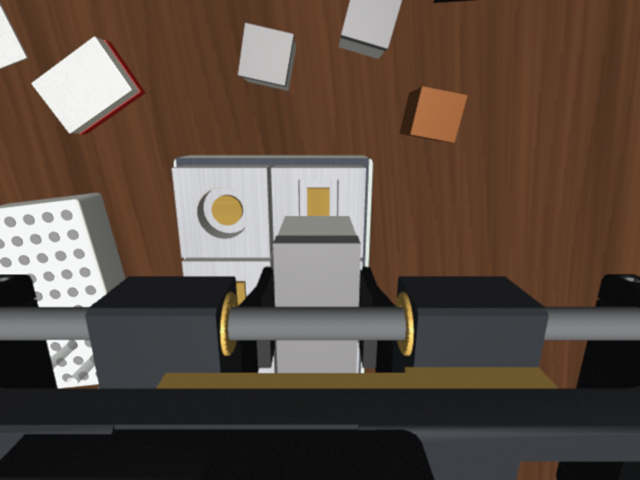

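```bash
cat > ov.py <<'E'
from h import *
import sys
cx,cy,yaw=map(float,sys.argv[1:4])
c=load("wrist");im=c["image"].copy()
s=sense();T=np.eye(4);T[:3,:3]=s["ee_rot"];T[:3,3]=s["tcp_pos"];T=T@c["hand_eye"]
# undo measured tool-frame bias (0.57,0.32 mm)
B=np.eye(4);b=s["ee_rot"]@np.array([.57,.32,0])*1e-3;B[:3,3]=-b;T=B@T
a=np.radians(yaw);R=np.array([[np.cos(a),-np.sin(a)],[np.sin(a),np.cos(a)]])
f=4;x0,y0,x1,y1=165,150,365,285
im=cv2.resize(im[y0:y1,x0:x1],None,fx=f,fy=f,interpolation=cv2.INTER_CUBIC)
def L(pts,z,col,dx=0,dy=0):
    q=[(proj(c,np.array([*(np.array([cx,cy])+R@(np.array(p)+[dx,dy]))/1000,z]),T)-[x0,y0]+.5)*f for p in pts]
    cv2.polylines(im,[np.int32(q)],True,col,1)
rect=lambda w,h:[(-w/2,-h/2),(w/2,-h/2),(w/2,h/2),(-w/2,h/2)]
for i in(-45,45):
    for j in(-90,0): L(rect(86,86),.075,(0,0,255),i,j)
L(rect(37,65),.075,(0,255,0),-45,-90);L([(24.5*np.cos(t),24.5*np.sin(t)) for t in np.linspace(0,6.28,40)],.075,(0,255,0),45,-90)
cv2.imwrite("pics/"+sys.argv[4],im)
E
python3 ov.py 577.1 132.5 -6.9 o1.png
```

```text
(no output)
```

View pics/o1.png

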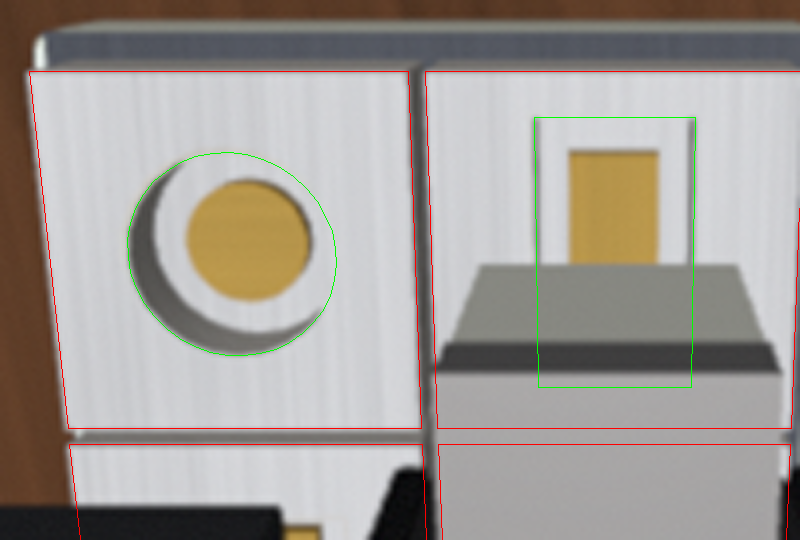

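>>> move_arm(targets="-0.12 0.05 -0.5 0;0 0 -0.8 0;0 0 -0.8 0;0 0 -0.8 0;0 0 -0.8 0;0 0 -0.7 0;0 0 -0.5 0;0 0 -0.3 0;0 0 0 0;0 0 0 0")

```text
time_s: 15.8
tcp_pos: [0.5223, 0.0477, 0.1108]
ee_rot: [[-0.122, -0.993, 0.0], [-0.993, 0.122, -0.0], [0.0, -0.0, -1.0]]
wrist_force: [0.2, -0.1, -1.0]
gripper_width: 0.392
gripper_force: 30.0
```

>>> move_arm(targets="0 0 0 0;0 0 -0.2 0;0 0 -0.2 0;0 0 -0.2 0;0 0 0 0;0 0 0 0")

```text
time_s: 16.3
tcp_pos: [0.5219, 0.0482, 0.0952]
ee_rot: [[-0.121, -0.993, -0.001], [-0.993, 0.121, -0.0], [0.001, 0.001, -1.0]]
wrist_force: [-0.7, -0.1, -0.5]
gripper_width: 0.388
gripper_force: 30.0
```

>>> move_arm(targets="0 0 -0.15 0;0 0 -0.15 0;0 0 -0.1 0;0 0 0 0;0 0 0 0")

```text
time_s: 16.72
tcp_pos: [0.522, 0.0482, 0.0854]
ee_rot: [[-0.121, -0.993, -0.0], [-0.993, 0.121, -0.0], [0.0, 0.0, -1.0]]
wrist_force: [-0.4, -0.4, -0.9]
gripper_width: 0.388
gripper_force: 30.0
```

>>> move_arm(targets="0 0 -0.06 0;0 0 0 0;0 0 0 0;0 0 0 0;0 0 0 0;0 0 0.4 0;0 0 0.8 0;0 0 0.8 0;0 0 0 0;0 0 0 0", gripper=55)

```text
time_s: 17.55
tcp_pos: [0.523, 0.0486, 0.1359]
ee_rot: [[-0.121, -0.993, 0.004], [-0.993, 0.121, 0.001], [-0.002, -0.003, -1.0]]
wrist_force: [-0.8, -0.2, 0.1]
gripper_width: 0.635
gripper_force: 0.0
```

>>> move_arm(targets="0 0 0 0;0 0 0 0;0 0 0 0;0 0 0 0;0 0 0 0;0 0 0 0;0 0 0 0;0 0 0 0;0 0 0 0;0 0 0 0", gripper=0)

```text
time_s: 18.38
tcp_pos: [0.5221, 0.0483, 0.134]
ee_rot: [[-0.121, -0.993, 0.0], [-0.993, 0.121, 0.0], [-0.0, -0.0, -1.0]]
wrist_force: [0.2, -0.4, 0.1]
gripper_width: 0.023
gripper_force: 0.0
```

>>> move_arm(targets="0 0 0 0;0 0 0 0;0 0 -0.3 0;0 0 -0.2 0;0 0 -0.2 0;0 0 -0.1 0;0 0 -0.1 0;0 0 0 0;0 0 0 0")

```text
time_s: 19.13
tcp_pos: [0.5221, 0.0483, 0.1114]
ee_rot: [[-0.121, -0.993, 0.0], [-0.993, 0.121, 0.0], [-0.0, -0.0, -1.0]]
wrist_force: [0.4, 0.1, 0.5]
gripper_width: 0.003
gripper_force: 0.0
```

>>> move_arm(targets="0 0 -0.1 0;0 0 -0.1 0;0 0 -0.1 0;0 0 0 0;0 0 0 0")

```text
time_s: 19.55
tcp_pos: [0.5233, 0.0483, 0.1075]
ee_rot: [[-0.12, -0.993, 0.003], [-0.993, 0.12, -0.0], [-0.0, -0.004, -1.0]]
wrist_force: [-5.2, -1.2, 17.9]
gripper_width: 0.009
gripper_force: 9.1
```

>>> move_arm(targets="0 0 0.8 0;0 0 1 0;0 -0.6 0.8 -0.5;0 -0.9 0.8 -0.5;-0.4 -0.9 0.8 -0.5;-0.5 -0.9 0.4 -0.5;-0.5 -0.9 0 -0.5;-0.5 -0.9 0 -0.46;-0.5 -0.9 0 0;-0.18 -0.63 0 0", gripper=65)

```text
time_s: 20.38
tcp_pos: [0.4558, -0.1188, 0.219]
ee_rot: [[-0.372, -0.928, -0.0], [-0.928, 0.372, 0.0], [-0.0, 0.0, -1.0]]
wrist_force: [-0.4, 0.5, -0.3]
gripper_width: 0.673
gripper_force: 0.0
```

>>> move_arm(targets="0 0 0 0;0 0 0 0;0 0 0 0;0 0 0 0")

```text
time_s: 20.72
tcp_pos: [0.458, -0.1169, 0.2189]
ee_rot: [[-0.37, -0.929, 0.0], [-0.929, 0.37, 0.0], [-0.0, 0.0, -1.0]]
wrist_force: [-0.5, 0.9, 0.3]
gripper_width: 0.744
gripper_force: 0.0
```

```bash
cat > pot.py <<'E'
from h import *
s,c=wcap();t=s["tcp_pos"]*1000;print(t,"yaw",np.degrees(np.arctan2(s["ee_rot"][1,1],s["ee_rot"][0,1])))
b=s["ee_rot"]@np.array([.57,.32,0])
for r in lids(c,c["T"]):
    p=np.array(r[0])-b[:2]; print("  true",np.round(p,1),"shift units",np.round((p-t[:2])/25,2))
c=cap("top")
c["image"]=c["image"][:, :].copy(); c["image"][:235]=0;c["image"][335:]=0;c["image"][:,:340]=0;c["image"][:,490:]=0
print("top");lids(c,None,amin=100)
E
python3 pot.py
```

```text
[ 457.97627466 -116.86614904  218.9095766 ] yaw 158.28265575218447
lid [520.1  27.3] [35.5 97.4] 68.3 [314. 362.]
lid [501.6  -2.2] [ 11.6 318.1] 68.3 [316. 329.]
lid [ 455.  -115.9] [41.4 42.7] 68.3 [318. 212.]
lid [ 552.4 -228.5] [46.4 46. ] 60.8 [169. 137.]
lid [ 652.7 -288.9] [70.5 58.2] 54.8 [ 31. 112.]
lid [ 560.4 -340.5] [31.8 62.8] 85.8 [93. 14.]
  true [520.6  27.7] shift units [2.5  5.78]
  true [502.1  -1.8] shift units [1.77 4.6 ]
  true [ 455.5 -115.5] shift units [-0.1   0.05]
  true [ 552.9 -228.1] shift units [ 3.8  -4.45]
  true [ 653.2 -288.5] shift units [ 7.81 -6.87]
  true [ 560.9 -340.1] shift units [ 4.12 -8.93]
top
lid [ 443. -111.] [97.3 95.7] 1.4 [362. 312.]
lid [555.3 -97. ] [37.9 38.1] 71.5 [357. 258.]
```

>>> move_arm(targets="-0.1 0.05 -1 0;0 0 -1 0;0 0 -1 0;0 0 -1 0;0 0 -1 0;0 0 -1 0;0 0 -0.8 0;0 0 -0.6 0;0 0 -0.36 0;0 0 0 0")

```text
time_s: 21.65
tcp_pos: [0.4541, -0.1159, 0.0233]
ee_rot: [[-0.37, -0.929, -0.004], [-0.929, 0.37, -0.0], [0.002, 0.004, -1.0]]
wrist_force: [-0.7, -0.8, 0.1]
gripper_width: 0.748
gripper_force: 0.0
```

>>> move_arm(targets="0 0 0 0;0 0 0 0;0 0 0 0;0 0 0 0;0 0 0 0;0 0 0 0;0 0 0 0;0 0 0 0;0 0 0 0;0 0 0 0", gripper=0)

```text
time_s: 22.48
tcp_pos: [0.4558, -0.1162, 0.0259]
ee_rot: [[-0.37, -0.929, 0.002], [-0.929, 0.37, -0.0], [-0.001, -0.002, -1.0]]
wrist_force: [-1.8, 1.1, 6.4]
gripper_width: 0.479
gripper_force: 30.0
```

>>> move_arm(targets="0 0 0.5 0;0 0 0.8 0;0 0 0.9 0;0 0 0.9 0;0 0 0.9 0;0 0 0.9 0;0 0 0.9 0;0 0 0.9 0;0 0 0.9 0;0 0 1 0")

```text
time_s: 23.32
tcp_pos: [0.4539, -0.1161, 0.2402]
ee_rot: [[-0.371, -0.929, -0.002], [-0.929, 0.371, 0.001], [0.0, 0.002, -1.0]]
wrist_force: [0.6, 0.4, -0.9]
gripper_width: 0.48
gripper_force: 30.0
```

>>> move_arm(targets="0.4 0.6 0 0.46;0.6 0.9 0 0.5;0.6 0.9 0 0.5;0.6 0.9 0 0.5;0.6 0.9 0 0.5;0.6 0.9 0 0.5;0.6 0.9 0 0;0.6 0.9 0 0;0.6 0.9 0 0;0.6 0.9 0 0")

```text
time_s: 24.15
tcp_pos: [0.6, 0.1023, 0.2392]
ee_rot: [[-0.121, -0.993, -0.002], [-0.993, 0.121, -0.0], [0.0, 0.002, -1.0]]
wrist_force: [0.1, -0.1, -0.9]
gripper_width: 0.48
gripper_force: 30.0
```

>>> move_arm(targets="0.6 0.7 0 0;0.25 0.3 0 0;0 0 0 0;0 0 0 0;0 0 0 0")

```text
time_s: 24.57
tcp_pos: [0.6204, 0.1253, 0.2398]
ee_rot: [[-0.122, -0.993, -0.001], [-0.993, 0.122, -0.0], [0.001, 0.001, -1.0]]
wrist_force: [0.1, -1.2, -0.8]
gripper_width: 0.479
gripper_force: 30.0
```

>>> move_arm(targets="0.05 0.06 -0.6 0;0 0 -0.9 0;0 0 -0.9 0;0 0 -0.9 0;0 0 -0.9 0;0 0 -0.7 0;0 0 -0.4 0;0 0 0 0;0 0 0 0;0 0 0 0")

```text
time_s: 25.4
tcp_pos: [0.6235, 0.1277, 0.1093]
ee_rot: [[-0.121, -0.993, 0.003], [-0.993, 0.121, 0.001], [-0.001, -0.003, -1.0]]
wrist_force: [0.3, -0.8, -0.9]
gripper_width: 0.482
gripper_force: 30.0
```

>>> move_arm(targets="0 0 -0.15 0;0 0 -0.15 0;0 0 -0.15 0;0 0 -0.1 0;0 0 0 0;0 0 0 0")

```text
time_s: 25.9
tcp_pos: [0.6225, 0.1277, 0.0935]
ee_rot: [[-0.121, -0.993, -0.0], [-0.993, 0.121, -0.0], [0.0, 0.0, -1.0]]
wrist_force: [1.1, 0.9, -1.5]
gripper_width: 0.481
gripper_force: 30.0
```

Pot foot is ~7 mm into the pocket without contact force; lower, release, press.

>>> move_arm(targets="-0.02 -0.02 -0.15 0;0 0 -0.15 0;0 0 -0.08 0;0 0 0 0;0 0 0 0")

```text
time_s: 26.32
tcp_pos: [0.6221, 0.1273, 0.0842]
ee_rot: [[-0.121, -0.993, -0.0], [-0.993, 0.121, 0.0], [-0.0, 0.0, -1.0]]
wrist_force: [0.3, -0.2, -0.5]
gripper_width: 0.48
gripper_force: 30.0
```

>>> move_arm(targets="0 0 0 0;0 0 0 0;0 0 0 0;0 0 0 0;0 0 0 0;0 0 0.4 0;0 0 0.8 0;0 0 0.8 0;0 0 0 0;0 0 0 0", gripper=62)

```text
time_s: 27.15
tcp_pos: [0.623, 0.1277, 0.1365]
ee_rot: [[-0.121, -0.993, 0.004], [-0.993, 0.121, 0.002], [-0.002, -0.004, -1.0]]
wrist_force: [0.3, -0.5, 0.1]
gripper_width: 0.71
gripper_force: 0.0
```

>>> move_arm(targets="0 0 0 0;0 0 0 0;0 0 0 0;0 0 0 0;0 0 0 0;0 0 0 0;0 0 0 0;0 0 0 0;0 0 0 0;0 0 0 0", gripper=0)

```text
time_s: 27.98
tcp_pos: [0.6221, 0.1272, 0.1343]
ee_rot: [[-0.121, -0.993, 0.0], [-0.993, 0.121, 0.0], [-0.0, -0.0, -1.0]]
wrist_force: [0.4, 0.0, -0.7]
gripper_width: 0.047
gripper_force: 0.0
```

>>> move_arm(targets="0 0 0 0;0 0 0 0;0 0 -0.3 0;0 0 -0.2 0;0 0 -0.2 0;0 0 -0.1 0;0 0 -0.1 0;0 0 -0.1 0;0 0 0 0;0 0 0 0")

```text
time_s: 28.82
tcp_pos: [0.6221, 0.1271, 0.1098]
ee_rot: [[-0.121, -0.993, 0.0], [-0.993, 0.121, -0.0], [0.0, -0.0, -1.0]]
wrist_force: [-0.2, 0.0, 3.8]
gripper_width: 0.007
gripper_force: 1.8
```

>>> move_arm(targets="0 0 -0.1 0;0 0 -0.1 0;0 0 0 0;0 0 0 0")

```text
time_s: 29.15
tcp_pos: [0.6225, 0.127, 0.1077]
ee_rot: [[-0.12, -0.993, 0.002], [-0.993, 0.12, -0.001], [0.0, -0.002, -1.0]]
wrist_force: [-5.7, -0.7, 15.0]
gripper_width: 0.009
gripper_force: 7.2
```

>>> move_arm(targets="0 0 -0.1 0;0 0 -0.1 0;0 0 0 0;0 0 0 0")

```text
time_s: 29.48
tcp_pos: [0.6235, 0.127, 0.1078]
ee_rot: [[-0.119, -0.993, 0.006], [-0.993, 0.118, -0.001], [0.0, -0.006, -1.0]]
wrist_force: [-11.8, -1.0, 32.6]
gripper_width: 0.007
gripper_force: 16.1
```

>>> move_arm(targets="0 0 0.8 0;0 0 1 0;0 -0.6 0.8 -0.4;0 -0.9 0.8 -0.5;-0.3 -0.9 0.8 -0.5;-0.4 -0.9 0.4 -0.5;-0.4 -0.9 0 -0.5;-0.4 -0.9 0 0;-0.4 -0.9 0 0;-0.4 -0.9 0 0", gripper=65)

```text
time_s: 30.32
tcp_pos: [0.564, -0.0461, 0.214]
ee_rot: [[-0.325, -0.946, 0.0], [-0.946, 0.325, 0.0], [-0.001, -0.0, -1.0]]
wrist_force: [-0.7, 0.0, -0.9]
gripper_width: 0.676
gripper_force: 0.0
```

>>> move_arm(targets="-0.3 -0.9 0 0;-0.21 -0.7 0 0;0 -0.42 0 0;0 0 0 0;0 0 0 0;0 0 0 0;0 0 0 0")

```text
time_s: 30.9
tcp_pos: [0.5522, -0.0949, 0.2141]
ee_rot: [[-0.324, -0.946, -0.0], [-0.946, 0.324, 0.0], [-0.0, 0.0, -1.0]]
wrist_force: [-1.2, -0.1, 0.9]
gripper_width: 0.749
gripper_force: 0.0
```

```bash
python3 pot.py
```

```text
[552.23374256 -94.88899788 214.06475587] yaw 161.09880876751666
lid [615.2  44. ] [ 38.5 101.9] 71.2 [300. 356.]
lid [721.1 -99.7] [75.4 51.8] 24.3 [147. 258.]
lid [ 522.8 -100.5] [42.6 42.1] 71.3 [343. 198.]
lid [ 804.  -189.8] [ 61.7 120.6] 11.5 [ 29. 202.]
lid [ 552.2 -228.5] [45.9 45.8] 70.0 [262.  65.]
lid [ 668.2 -286.3] [61.3 70. ] 71.2 [103.  37.]
  true [615.7  44.4] shift units [2.54 5.57]
  true [721.6 -99.3] shift units [ 6.77 -0.18]
  true [ 523.3 -100. ] shift units [-1.16 -0.21]
  true [ 804.5 -189.4] shift units [10.09 -3.78]
  true [ 552.7 -228.1] shift units [ 0.02 -5.33]
  true [ 668.7 -285.9] shift units [ 4.66 -7.64]
top
lid [569.4 -94.8] [70.9 68.7] 1.6 [353. 252.]
```

>>> move_arm(targets="-0.6 -0.11 -0.6 0;-0.56 -0.1 -0.9 0;0 0 -1 0;0 0 -1 0;0 0 -1 0;0 0 -1 0;0 0 -0.9 0;0 0 -0.7 0;0 0 -0.46 0;0 0 0 0")

```text
time_s: 31.83
tcp_pos: [0.5211, -0.1006, 0.0227]
ee_rot: [[-0.325, -0.946, -0.006], [-0.946, 0.325, -0.0], [0.002, 0.005, -1.0]]
wrist_force: [-0.3, -0.5, -0.3]
gripper_width: 0.745
gripper_force: 0.0
```

>>> move_arm(targets="0 0 0 0;0 0 0 0;0 0 0 0;0 0 0 0;0 0 0 0;0 0 0 0;0 0 0 0;0 0 0 0;0 0 0 0;0 0 0 0", gripper=0)

```text
time_s: 32.67
tcp_pos: [0.5236, -0.1009, 0.0263]
ee_rot: [[-0.325, -0.946, 0.002], [-0.946, 0.325, -0.0], [-0.001, -0.002, -1.0]]
wrist_force: [-0.0, 1.3, 5.2]
gripper_width: 0.48
gripper_force: 30.0
```

>>> move_arm(targets="0 0 0.5 0;0 0 0.8 0;0 0 0.9 0;0 0 0.9 0;0 0 0.9 0;0 0 0.9 0;0 0 0.9 0;0 0 0.9 0;0 0 0.9 0;0 0 1 0")

```text
time_s: 33.5
tcp_pos: [0.5217, -0.1009, 0.2404]
ee_rot: [[-0.325, -0.946, -0.002], [-0.946, 0.325, 0.001], [0.0, 0.002, -1.0]]
wrist_force: [1.1, -0.0, -0.5]
gripper_width: 0.48
gripper_force: 30.0
```

>>> move_arm(targets="0 0.6 0 0.38;0.3 0.9 0 0.5;0.4 0.9 0 0.5;0.4 0.9 0 0.5;0.4 0.9 0 0.5;0.4 0.9 0 0;0.4 0.9 0 0;0.4 0.9 0 0;0.4 0.9 0 0;0.4 0.9 0 0")

```text
time_s: 34.33
tcp_pos: [0.6101, 0.1175, 0.2394]
ee_rot: [[-0.123, -0.992, -0.002], [-0.992, 0.123, -0.0], [0.001, 0.002, -1.0]]
wrist_force: [-0.1, -0.4, -1.0]
gripper_width: 0.477
gripper_force: 30.0
```

>>> move_arm(targets="0.4 0.9 0 0;0.4 0.9 0 0;0.4 0.9 0 0;0.07 0.8 0 0;0 0.46 0 0;0 0 0 0;0 0 0 0;0 0 0 0")

```text
time_s: 35.0
tcp_pos: [0.6417, 0.2146, 0.2402]
ee_rot: [[-0.124, -0.992, -0.001], [-0.992, 0.124, -0.0], [0.001, 0.001, -1.0]]
wrist_force: [-0.2, -0.0, -0.1]
gripper_width: 0.479
gripper_force: 30.0
```

>>> move_arm(targets="-0.2 0.08 -0.6 0;-0.16 0 -0.9 0;0 0 -0.9 0;0 0 -0.9 0;0 0 -0.9 0;0 0 -0.7 0;0 0 -0.4 0;0 0 0 0;0 0 0 0;0 0 0 0")

```text
time_s: 35.83
tcp_pos: [0.6341, 0.2175, 0.1096]
ee_rot: [[-0.123, -0.992, 0.003], [-0.992, 0.123, 0.001], [-0.001, -0.003, -1.0]]
wrist_force: [1.0, 0.6, -0.1]
gripper_width: 0.483
gripper_force: 30.0
```

>>> move_arm(targets="0 0 -0.15 0;0 0 -0.15 0;0 0 -0.15 0;0 0 -0.1 0;0 0 0 0;0 0 0 0")

```text
time_s: 36.33
tcp_pos: [0.6329, 0.2174, 0.0937]
ee_rot: [[-0.123, -0.992, -0.001], [-0.992, 0.123, -0.0], [0.0, 0.001, -1.0]]
wrist_force: [1.0, 0.1, -1.5]
gripper_width: 0.479
gripper_force: 30.0
```

Same as before: no contact force, at (632.9, 217.4). Seat, release, press.

>>> move_arm(targets="0 -0.03 -0.15 0;0 0 -0.15 0;0 0 -0.08 0;0 0 0 0;0 0 0 0")

```text
time_s: 36.75
tcp_pos: [0.633, 0.2168, 0.0845]
ee_rot: [[-0.123, -0.992, -0.0], [-0.992, 0.123, -0.0], [0.0, 0.0, -1.0]]
wrist_force: [-0.8, 0.6, -0.0]
gripper_width: 0.48
gripper_force: 30.0
```

>>> move_arm(targets="0 0 0 0;0 0 0 0;0 0 0 0;0 0 0 0;0 0 0 0;0 0 0.4 0;0 0 0.8 0;0 0 0.8 0;0 0 0 0;0 0 0 0", gripper=62)

```text
time_s: 37.58
tcp_pos: [0.634, 0.2173, 0.1368]
ee_rot: [[-0.123, -0.992, 0.004], [-0.992, 0.123, 0.002], [-0.003, -0.003, -1.0]]
wrist_force: [0.5, 0.1, -0.6]
gripper_width: 0.71
gripper_force: 0.0
```

>>> move_arm(targets="0 0 0 0;0 0 0 0;0 0 0 0;0 0 0 0;0 0 0 0;0 0 0 0;0 0 0 0;0 0 0 0;0 0 0 0;0 0 0 0", gripper=0)

```text
time_s: 38.42
tcp_pos: [0.6331, 0.2167, 0.1346]
ee_rot: [[-0.123, -0.992, 0.0], [-0.992, 0.123, 0.0], [-0.0, -0.0, -1.0]]
wrist_force: [-0.2, 0.9, -0.9]
gripper_width: 0.052
gripper_force: 0.0
```

>>> move_arm(targets="0 0 0 0;0 0 0 0;0 0 -0.3 0;0 0 -0.3 0;0 0 -0.2 0;0 0 -0.1 0;0 0 -0.1 0;0 0 -0.1 0;0 0 0 0;0 0 0 0")

```text
time_s: 39.25
tcp_pos: [0.633, 0.2166, 0.1077]
ee_rot: [[-0.123, -0.992, 0.0], [-0.992, 0.123, -0.0], [0.0, -0.0, -1.0]]
wrist_force: [-1.8, -1.0, 5.1]
gripper_width: 0.006
gripper_force: 2.4
```

>>> move_arm(targets="0 0 -0.1 0;0 0 -0.1 0;0 0 0 0;0 0 0 0")

```text
time_s: 39.58
tcp_pos: [0.6338, 0.2166, 0.1077]
ee_rot: [[-0.121, -0.993, 0.004], [-0.993, 0.121, -0.001], [0.0, -0.004, -1.0]]
wrist_force: [-8.8, -2.2, 21.0]
gripper_width: 0.009
gripper_force: 10.7
```

>>> move_arm(targets="0 0 0.8 0;0 0 1 0;0 -0.6 1 0;0 -0.95 1 0;-0.3 -0.95 0.85 0;-0.3 -0.95 0 0;-0.3 -0.95 0 0;-0.3 -0.95 0 0;-0.3 -0.95 0 0;-0.3 -0.95 0 0", gripper=68)

```text
time_s: 40.42
tcp_pos: [0.5875, 0.0345, 0.2177]
ee_rot: [[-0.123, -0.992, -0.0], [-0.992, 0.123, 0.0], [-0.0, 0.0, -1.0]]
wrist_force: [0.8, -0.2, 0.0]
gripper_width: 0.677
gripper_force: 0.0
```

>>> move_arm(targets="-0.3 -0.95 0 0;-0.3 -0.95 0 0;-0.3 -0.95 0 0;-0.3 -0.95 0 0;-0.21 -0.95 0 0;0 -0.95 0 0;0 -0.95 0 0;0 -0.95 0 0;0 -0.95 0 0;0 -0.95 0 0")

```text
time_s: 41.25
tcp_pos: [0.5527, -0.2031, 0.2177]
ee_rot: [[-0.123, -0.992, -0.0], [-0.992, 0.123, 0.0], [-0.0, 0.0, -1.0]]
wrist_force: [0.3, 0.8, 0.4]
gripper_width: 0.782
gripper_force: 0.0
```

>>> move_arm(targets="0 -0.95 0 0;0 -0.09 0 0;0 0 0 0;0 0 0 0;0 0 0 0;0 0 0 0")

```text
time_s: 41.75
tcp_pos: [0.5529, -0.227, 0.2183]
ee_rot: [[-0.122, -0.993, 0.0], [-0.993, 0.122, 0.0], [-0.0, -0.0, -1.0]]
wrist_force: [-0.9, -0.3, -0.4]
gripper_width: 0.78
gripper_force: 0.0
```

```bash
python3 pot.py
```

```text
[ 552.93338434 -227.04219842  218.3220538 ] yaw 173.0111790887825
lid [ 566.  -105.5] [ 15.1 333.2] 83.1 [316. 329.]
lid [ 552.  -228.2] [46. 46.] 83.1 [315. 211.]
lid [ 811.1 -230.3] [62.2 95.3] 11.5 [ 48. 238.]
lid [ 668.4 -303.8] [70.6 70.1] 34.4 [175. 143.]
lid [ 560.  -341.9] [35.1 63.2] 86.2 [290.  82.]
  true [ 566.3 -105. ] shift units [0.54 4.88]
  true [ 552.4 -227.7] shift units [-0.02 -0.03]
  true [ 811.5 -229.8] shift units [10.34 -0.11]
  true [ 668.8 -303.3] shift units [ 4.63 -3.05]
  true [ 560.4 -341.3] shift units [ 0.3  -4.57]
top
lid [ 580.8 -281.1] [ 58.3 114.2] 1.6 [444. 247.]
lid [ 500.6 -134.4] [211.6 144.5] 1.2 [369. 279.]
```

>>> move_arm(targets="-0.02 -0.03 -1 0;0 0 -1 0;0 0 -1 0;0 0 -1 0;0 0 -1 0;0 0 -1 0;0 0 -0.8 0;0 0 -0.6 0;0 0 -0.33 0;0 0 0 0")

```text
time_s: 42.68
tcp_pos: [0.5512, -0.2281, 0.0232]
ee_rot: [[-0.123, -0.992, -0.004], [-0.992, 0.123, 0.001], [-0.0, 0.004, -1.0]]
wrist_force: [-0.1, -0.4, 0.2]
gripper_width: 0.789
gripper_force: 0.0
```

>>> move_arm(targets="0 0 0 0;0 0 0 0;0 0 0 0;0 0 0 0;0 0 0 0;0 0 0 0;0 0 0 0;0 0 0 0;0 0 0 0;0 0 0 0", gripper=0)

```text
time_s: 43.52
tcp_pos: [0.5531, -0.2289, 0.0261]
ee_rot: [[-0.123, -0.992, 0.002], [-0.992, 0.123, -0.001], [0.0, -0.002, -1.0]]
wrist_force: [-1.1, 1.3, 6.0]
gripper_width: 0.524
gripper_force: 30.0
```

>>> move_arm(targets="0 0 0.5 0;0 0 0.8 0;0 0 0.9 0;0 0 0.9 0;0 0 0.9 0;0 0 0.9 0;0 0 0.9 0;0 0 0.9 0;0 0 0.9 0;0 0 1 0")

```text
time_s: 44.35
tcp_pos: [0.5514, -0.2284, 0.2399]
ee_rot: [[-0.123, -0.992, -0.002], [-0.992, 0.123, 0.001], [-0.001, 0.003, -1.0]]
wrist_force: [0.3, -0.8, -0.7]
gripper_width: 0.524
gripper_force: 30.0
```

>>> move_arm(targets="0.2 0.6 0 0;0.2 0.9 0 0;0.2 0.9 0 0;0.2 0.9 0 0;0.2 0.9 0 0;0.2 0.9 0 0;0.2 0.9 0 0;0.2 0.9 0 0;0.2 0.9 0 0;0.2 0.9 0 0")

```text
time_s: 45.18
tcp_pos: [0.6019, -0.0101, 0.2392]
ee_rot: [[-0.123, -0.992, -0.002], [-0.992, 0.123, 0.0], [0.0, 0.002, -1.0]]
wrist_force: [0.7, 0.8, -0.5]
gripper_width: 0.521
gripper_force: 30.0
```

>>> move_arm(targets="0.2 0.9 0 0;0.14 0.9 0 0;0 0.1 0 0;0 0 0 0;0 0 0 0;0 0 0 0")

```text
time_s: 45.68
tcp_pos: [0.6104, 0.0354, 0.2398]
ee_rot: [[-0.124, -0.992, -0.001], [-0.992, 0.124, -0.0], [0.0, 0.001, -1.0]]
wrist_force: [-0.3, 0.2, -0.5]
gripper_width: 0.524
gripper_force: 30.0
```

>>> move_arm(targets="0.01 0.08 -0.6 0;0 0 -0.9 0;0 0 -0.9 0;0 0 -0.9 0;0 0 -0.9 0;0 0 -0.7 0;0 0 -0.4 0;0 0 0 0;0 0 0 0;0 0 0 0")

```text
time_s: 46.52
tcp_pos: [0.6121, 0.0381, 0.109]
ee_rot: [[-0.123, -0.992, 0.003], [-0.992, 0.123, 0.0], [-0.001, -0.003, -1.0]]
wrist_force: [0.3, 0.6, -0.6]
gripper_width: 0.517
gripper_force: 30.0
```

>>> move_arm(targets="0 0 -0.15 0;0 0 -0.15 0;0 0 -0.15 0;0 0 -0.1 0;0 0 0 0;0 0 0 0")

```text
time_s: 47.02
tcp_pos: [0.6111, 0.0383, 0.0936]
ee_rot: [[-0.123, -0.992, -0.0], [-0.992, 0.123, -0.0], [0.0, 0.0, -1.0]]
wrist_force: [-0.3, -1.0, 0.2]
gripper_width: 0.518
gripper_force: 30.0
```

>>> move_arm(targets="0 0 -0.15 0;0 0 -0.15 0;0 0 -0.08 0;0 0 0 0;0 0 0 0")

```text
time_s: 47.43
tcp_pos: [0.6111, 0.0383, 0.0843]
ee_rot: [[-0.123, -0.992, 0.0], [-0.992, 0.123, -0.0], [0.0, -0.0, -1.0]]
wrist_force: [-0.3, 0.0, 1.2]
gripper_width: 0.515
gripper_force: 30.0
```

>>> move_arm(targets="0 0 0 0;0 0 0 0;0 0 0 0;0 0 0 0;0 0 0 0;0 0 0.4 0;0 0 0.8 0;0 0 0.8 0;0 0 0 0;0 0 0 0", gripper=64)

```text
time_s: 48.27
tcp_pos: [0.612, 0.0386, 0.1363]
ee_rot: [[-0.123, -0.992, 0.004], [-0.992, 0.123, 0.001], [-0.002, -0.004, -1.0]]
wrist_force: [-0.4, -0.2, -0.8]
gripper_width: 0.736
gripper_force: 0.0
```

>>> move_arm(targets="0 0 0 0;0 0 0 0;0 0 0 0;0 0 0 0;0 0 0 0;0 0 0 0;0 0 0 0;0 0 0 0;0 0 0 0;0 0 0 0", gripper=0)

```text
time_s: 49.1
tcp_pos: [0.6111, 0.0383, 0.1343]
ee_rot: [[-0.123, -0.992, 0.0], [-0.992, 0.123, 0.0], [-0.0, -0.0, -1.0]]
wrist_force: [0.2, -0.9, 0.2]
gripper_width: 0.07
gripper_force: 0.0
```

>>> move_arm(targets="0 0 0 0;0 0 0 0;0 0 -0.3 0;0 0 -0.3 0;0 0 -0.2 0;0 0 -0.1 0;0 0 -0.1 0;0 0 -0.1 0;0 0 0 0;0 0 0 0")

```text
time_s: 49.93
tcp_pos: [0.6109, 0.0381, 0.1076]
ee_rot: [[-0.123, -0.992, -0.0], [-0.992, 0.123, -0.001], [0.001, 0.0, -1.0]]
wrist_force: [-2.8, 0.1, 6.2]
gripper_width: 0.01
gripper_force: 2.9
```

>>> move_arm(targets="0 0 -0.1 0;0 0 -0.1 0;0 0 0 0;0 0 0 0")

```text
time_s: 50.27
tcp_pos: [0.6118, 0.038, 0.1077]
ee_rot: [[-0.121, -0.993, 0.003], [-0.993, 0.121, -0.001], [0.001, -0.003, -1.0]]
wrist_force: [-9.1, -0.4, 25.7]
gripper_width: 0.005
gripper_force: 12.6
```

>>> move_arm(targets="0 0 0.8 0;0 0 1 0;0 -0.6 1 -0.4;0 -0.9 1 -1;-0.2 -0.9 0.85 -1;-0.2 -0.9 0 -1;-0.2 -0.9 0 -1;-0.2 -0.9 0 -1;-0.2 -0.9 0 -1;-0.2 -0.9 0 -1", gripper=60)

```text
time_s: 51.1
tcp_pos: [0.5806, -0.1353, 0.2176]
ee_rot: [[-0.699, -0.716, -0.001], [-0.716, 0.699, 0.0], [0.0, 0.0, -1.0]]
wrist_force: [0.6, 0.1, -0.7]
gripper_width: 0.65
gripper_force: 0.0
```

>>> move_arm(targets="-0.2 -0.9 0 -1;-0.2 -0.9 0 -1;-0.2 -0.9 0 -1;-0.2 -0.9 0 -1;-0.2 -0.9 0 -1;-0.02 -0.9 0 -1;0 -0.9 0 -1;0 -0.9 0 -1;0 -0.78 0 -1;0 -0.3 0 -1")

```text
time_s: 51.93
tcp_pos: [0.5551, -0.3436, 0.217]
ee_rot: [[-0.997, 0.077, -0.001], [0.077, 0.997, -0.0], [0.001, -0.0, -1.0]]
wrist_force: [-0.3, 0.0, 0.1]
gripper_width: 0.691
gripper_force: 0.0
```

>>> move_arm(targets="0 0 0 0;0 0 0 0;0 0 0 0;0 0 0 0")

```text
time_s: 52.27
tcp_pos: [0.5557, -0.3404, 0.218]
ee_rot: [[-0.998, 0.069, -0.0], [0.069, 0.998, 0.0], [0.0, 0.0, -1.0]]
wrist_force: [-0.8, 0.5, 0.5]
gripper_width: 0.689
gripper_force: 0.0
```

```bash
python3 pot.py
```

```text
[ 555.68064598 -340.41866439  218.04335231] yaw 86.06547072473897
lid [ 676.8 -348.2] [298.1  17.4] 86.1 [316. 330.]
lid [ 560.4 -341.8] [35.1 62.1] 86.1 [315. 218.]
  true [ 677.3 -348.6] shift units [ 4.86 -0.33]
  true [ 560.9 -342.1] shift units [ 0.21 -0.07]
top
lid [ 504.6 -289. ] [120.1 237.7] 80.8 [447. 287.]
```

>>> move_arm(targets="0.21 -0.07 -1 0;0 0 -1 0;0 0 -1 0;0 0 -1 0;0 0 -1 0;0 0 -1 0;0 0 -0.8 0;0 0 -0.6 0;0 0 -0.33 0;0 0 0 0")

```text
time_s: 53.2
tcp_pos: [0.5597, -0.3421, 0.0228]
ee_rot: [[-0.998, 0.07, -0.004], [0.07, 0.998, 0.002], [0.004, 0.001, -1.0]]
wrist_force: [0.4, -0.8, 0.1]
gripper_width: 0.689
gripper_force: 0.0
```

>>> move_arm(targets="0 0 0 0;0 0 0 0;0 0 0 0;0 0 0 0;0 0 0 0;0 0 0 0;0 0 0 0;0 0 0 0;0 0 0 0;0 0 0 0", gripper=0)

```text
time_s: 54.03
tcp_pos: [0.5613, -0.3431, 0.0257]
ee_rot: [[-0.998, 0.071, 0.001], [0.071, 0.998, -0.001], [-0.001, -0.0, -1.0]]
wrist_force: [-1.2, 0.3, 5.6]
gripper_width: 0.391
gripper_force: 30.0
```

>>> move_arm(targets="0 0 0.5 0;0 0 0.8 0;0 0 0.9 0;0 0 0.9 0;0 0 0.9 0;0 0 0.9 0;0 0 0.9 0;0 0 0.9 0;0 0 0.9 0;0 0 1 0")

```text
time_s: 54.87
tcp_pos: [0.56, -0.3427, 0.2403]
ee_rot: [[-0.997, 0.071, -0.002], [0.071, 0.997, 0.001], [0.002, 0.001, -1.0]]
wrist_force: [0.8, -0.0, -1.0]
gripper_width: 0.39
gripper_force: 30.0
```

>>> move_arm(targets="0 0.6 0 0.4;0 0.9 0 1;0 0.9 0 1;0 0.9 0 1;0 0.9 0 1;0 0.9 0 1;0 0.9 0 1;0 0.9 0 1;0 0.9 0 1;0 0.9 0 1")

```text
time_s: 55.7
tcp_pos: [0.5599, -0.1241, 0.2392]
ee_rot: [[-0.729, -0.685, -0.001], [-0.685, 0.729, 0.0], [0.001, 0.001, -1.0]]
wrist_force: [1.0, 0.3, -1.2]
gripper_width: 0.387
gripper_force: 30.0
```

>>> move_arm(targets="0 0.9 0 1;0 0.9 0 1;0 0.9 0 1;0 0.9 0 1;0 0.9 0 1;0 0.9 0 1;0 0.9 0 1;-0.2 0.9 0 1;-0.2 0.9 0 0;-0.2 0.9 0 0")

```text
time_s: 56.53
tcp_pos: [0.5447, 0.1006, 0.2392]
ee_rot: [[-0.123, -0.992, -0.001], [-0.992, 0.123, -0.0], [0.0, 0.001, -1.0]]
wrist_force: [0.0, -0.2, -1.1]
gripper_width: 0.388
gripper_force: 30.0
```

>>> move_arm(targets="-0.11 0.9 0 0;0 0.9 0 0;0 0.9 0 0;0 0.9 0 0;0 0.9 0 0;0 0.6 0 0;0 0 0 0;0 0 0 0;0 0 0 0")

```text
time_s: 57.28
tcp_pos: [0.5427, 0.2264, 0.2395]
ee_rot: [[-0.123, -0.992, -0.001], [-0.992, 0.123, -0.001], [0.001, 0.001, -1.0]]
wrist_force: [-0.2, -0.1, -0.5]
gripper_width: 0.388
gripper_force: 30.0
```

>>> move_arm(targets="0 0 -0.6 0;0 0 -0.9 0;0 0 -0.9 0;0 0 -0.9 0;0 0 -0.9 0;0 0 -0.7 0;0 0 -0.4 0;0 0 0 0;0 0 0 0;0 0 0 0")

```text
time_s: 58.12
tcp_pos: [0.5441, 0.2271, 0.1088]
ee_rot: [[-0.123, -0.992, 0.002], [-0.992, 0.123, 0.001], [-0.001, -0.002, -1.0]]
wrist_force: [0.1, -0.5, -0.5]
gripper_width: 0.391
gripper_force: 30.0
```

>>> move_arm(targets="0 0 -0.15 0;0 0 -0.15 0;0 0 -0.15 0;0 0 -0.1 0;0 0 0 0;0 0 0 0")

```text
time_s: 58.62
tcp_pos: [0.5433, 0.2271, 0.0934]
ee_rot: [[-0.123, -0.992, 0.0], [-0.992, 0.123, -0.0], [-0.0, -0.0, -1.0]]
wrist_force: [1.5, -0.3, -1.6]
gripper_width: 0.387
gripper_force: 30.0
```

>>> move_arm(targets="0 0 -0.15 0;0 0 -0.15 0;0 0 -0.08 0;0 0 0 0;0 0 0 0")

```text
time_s: 59.03
tcp_pos: [0.5433, 0.2271, 0.084]
ee_rot: [[-0.123, -0.992, 0.0], [-0.992, 0.123, 0.0], [-0.0, -0.0, -1.0]]
wrist_force: [1.9, 0.0, -1.1]
gripper_width: 0.383
gripper_force: 30.0
```

>>> move_arm(targets="0 0 0 0;0 0 0 0;0 0 0 0;0 0 0 0;0 0 0 0;0 0 0.4 0;0 0 0.8 0;0 0 0.8 0;0 0 0 0;0 0 0 0", gripper=55)

```text
time_s: 59.87
tcp_pos: [0.5438, 0.2276, 0.1361]
ee_rot: [[-0.123, -0.992, 0.003], [-0.992, 0.123, 0.002], [-0.003, -0.003, -1.0]]
wrist_force: [0.9, -0.4, 0.4]
gripper_width: 0.632
gripper_force: 0.0
```

>>> move_arm(targets="0 0 0 0;0 0 0 0;0 0 0 0;0 0 0 0;0 0 0 0;0 0 0 0;0 0 0 0;0 0 0 0;0 0 0 0;0 0 0 0", gripper=0)

```text
time_s: 60.7
tcp_pos: [0.5431, 0.227, 0.1341]
ee_rot: [[-0.123, -0.992, 0.0], [-0.992, 0.123, 0.0], [-0.0, -0.0, -1.0]]
wrist_force: [-0.2, -0.5, 0.6]
gripper_width: 0.02
gripper_force: 0.0
```

>>> move_arm(targets="0 0 0 0;0 0 0 0;0 0 -0.3 0;0 0 -0.3 0;0 0 -0.2 0;0 0 -0.1 0;0 0 -0.1 0;0 0 -0.1 0;0 0 0 0;0 0 0 0")

```text
time_s: 61.53
tcp_pos: [0.543, 0.2267, 0.1076]
ee_rot: [[-0.122, -0.992, 0.0], [-0.992, 0.122, -0.001], [0.001, -0.0, -1.0]]
wrist_force: [-3.1, -1.3, 6.7]
gripper_width: 0.004
gripper_force: 3.5
```

>>> move_arm(targets="0 0 -0.1 0;0 0 -0.1 0;0 0 0 0;0 0 0 0")

```text
time_s: 61.87
tcp_pos: [0.5442, 0.2267, 0.1077]
ee_rot: [[-0.121, -0.993, 0.004], [-0.993, 0.121, -0.001], [0.0, -0.004, -1.0]]
wrist_force: [-9.0, -2.2, 27.4]
gripper_width: 0.006
gripper_force: 13.8
```

>>> move_arm(targets="0 0 0.8 0;0 0 1 0;0 0.4 1 0;0.3 0.7 1 0;0.4 0.8 0.8 0;0.5 0.8 0 0;0.5 0.8 0 0;0.5 0.46 0 0;0.1 0 0 0;0 0 0 0", gripper=40)

```text
time_s: 62.7
tcp_pos: [0.6006, 0.3261, 0.2149]
ee_rot: [[-0.123, -0.992, -0.002], [-0.992, 0.123, -0.001], [0.002, 0.002, -1.0]]
wrist_force: [-0.4, -0.5, -0.0]
gripper_width: 0.456
gripper_force: 0.0
```

>>> move_arm(targets="0 0 0 0;0 0 0 0;0 0 0 0")

```text
time_s: 62.95
tcp_pos: [0.6002, 0.3252, 0.2169]
ee_rot: [[-0.123, -0.992, -0.0], [-0.992, 0.123, 0.0], [-0.0, 0.0, -1.0]]
wrist_force: [0.5, 0.0, -0.5]
gripper_width: 0.463
gripper_force: 0.0
```

```bash
python3 - <<'E'
from h import *
s,c=wcap();print(s["tcp_pos"]);np.save("Td.npy",c["T"])
im=c["image"]
cv2.imwrite("pics/d1.png",cv2.resize(im[100:300,210:430],None,fx=3,fy=3,interpolation=cv2.INTER_CUBIC))
print(proj(c,np.array([.6005,.3261,.053]),c["T"]))
t=cap("scene");cv2.imwrite("pics/sc2.png",cv2.resize(t["image"][190:390,260:520],None,fx=3,fy=3,interpolation=cv2.INTER_CUBIC))
E
```

```text
[0.60016202 0.32523556 0.21690084]
[314.34177145 213.87358912]
```

View pics/d1.png

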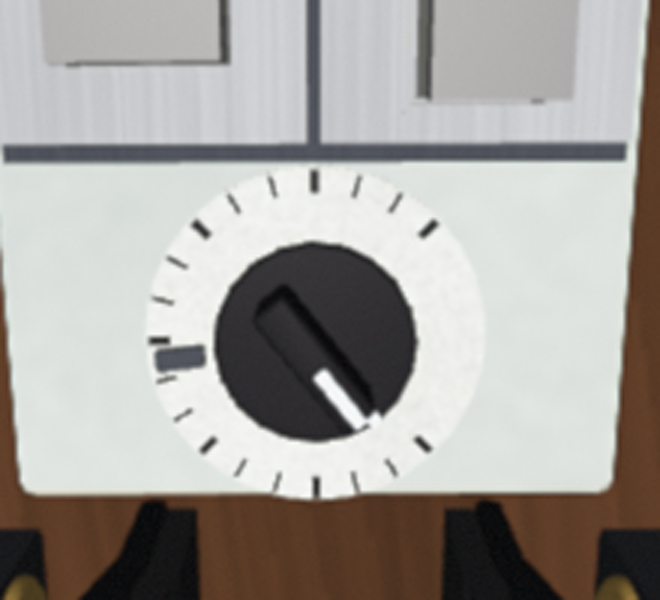

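View pics/sc2.png

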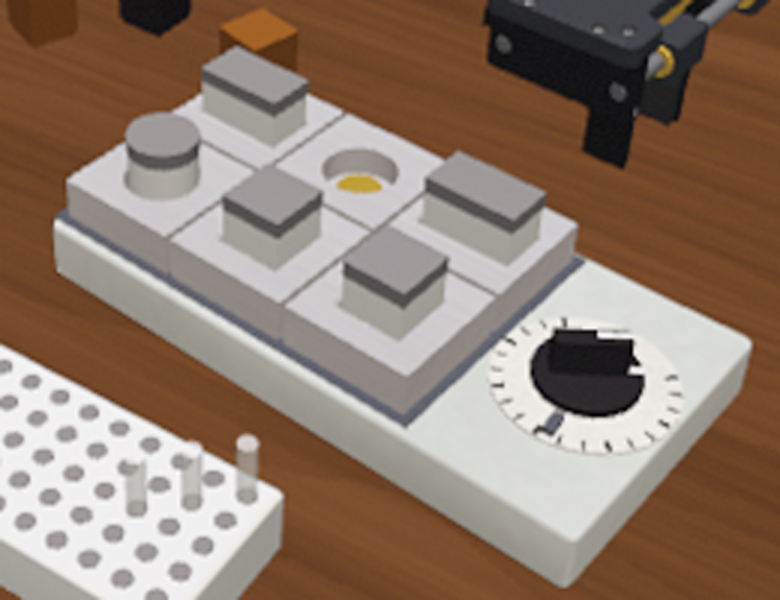

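```bash
python3 - <<'E'
from h import *
c=load("wrist");T=np.load("Td.npy");s=sense();b=s["ee_rot"]@np.array([.57,.32,0])
g=lambda x,y,z:(onz(c,210+x/3,100+y/3,z,T)*1000-b)[:2]
C=g(315,341,.053);print("C",C)
for n,p in dict(ptr=(377,418,.053),barnear=(318,375,.079),bl=(257,322,.079),bu=(283,287,.079),br=(375,413,.079),tabin=(206,355,.05),tabout=(157,360,.05)).items():
    w=g(*p);d=w-C;print(n,np.round(w,1),np.hypot(*d).round(1),np.degrees(np.arctan2(d[1],d[0])).round(1))
E
```

```text
C [600.25085166 326.50450703]
ptr [583.7 353.9] 32.0 121.1
barnear [599.8 330.7] 4.2 96.2
bl [615.2 313. ] 20.1 -42.1
bu [606.5 303.9] 23.4 -74.6
br [584.6 344.2] 23.6 131.4
tabin [635.1 327.5] 34.9 1.6
tabout [650.8 327.2] 50.6 0.8
```

>>> move_arm(targets="0.01 0.04 0 0.8;0 0 0 0.9;0 0 0 0.9;0 0 0 0.9;0 0 0 0.9;0 0 -0.6 0.9;0 0 -0.9 0.9;0 0 -0.9 0.9;0 0 -0.9 0.46;0 0 -0.9 0")

```text
time_s: 63.88
tcp_pos: [0.6007, 0.3268, 0.1112]
ee_rot: [[0.512, -0.859, 0.001], [-0.859, -0.512, 0.001], [-0.0, -0.001, -1.0]]
wrist_force: [-0.1, 0.7, -0.5]
gripper_width: 0.456
gripper_force: 0.0
```

>>> move_arm(targets="0 0 -0.8 0;0 0 -0.6 0;0 0 -0.4 0;0 0 -0.32 0;0 0 0 0;0 0 0 0;0 0 0 0")

```text
time_s: 64.47
tcp_pos: [0.6012, 0.3273, 0.0594]
ee_rot: [[0.511, -0.86, 0.001], [-0.86, -0.511, 0.001], [-0.0, -0.002, -1.0]]
wrist_force: [0.9, -0.4, -1.0]
gripper_width: 0.463
gripper_force: 0.0
```

>>> move_arm(targets="-0.02 -0.03 0 0;0 0 0 0;0 0 0 0;0 0 0 0;0 0 0 0;0 0 0 0;0 0 0 0;0 0 0 0;0 0 0 0", gripper=0)

```text
time_s: 65.22
tcp_pos: [0.6014, 0.3269, 0.0588]
ee_rot: [[0.511, -0.859, 0.002], [-0.859, -0.511, 0.002], [-0.0, -0.003, -1.0]]
wrist_force: [5.0, 2.7, -2.2]
gripper_width: 0.135
gripper_force: 30.0
```

>>> move_arm(targets="0 0 0 -0.4;0 0 0 -0.8;0 0 0 -0.8;0 0 0 -0.8;0 0 0 -0.8;0 0 0 -0.8;0 0 0 -0.8;0 0 0 -0.8;0 0 0 -0.8;0 0 0 -0.8")

```text
time_s: 66.05
tcp_pos: [0.6021, 0.3271, 0.0588]
ee_rot: [[-0.129, -0.992, 0.004], [-0.992, 0.129, 0.002], [-0.003, -0.004, -1.0]]
wrist_force: [7.2, 2.0, -3.1]
gripper_width: 0.138
gripper_force: 30.0
```

>>> move_arm(targets="0 0 0 -0.8;0 0 0 -0.9;0 0 0 -0.9;0 0 0 -0.9;0 0 0 -0.9;0 0 0 -0.9;0 0 0 -0.9;0 0 0 -0.9;0 0 0 -0.9;0 0 0 -0.9")

```text
time_s: 66.88
tcp_pos: [0.6028, 0.3267, 0.0588]
ee_rot: [[-0.788, -0.616, 0.005], [-0.616, 0.788, 0.002], [-0.005, -0.001, -1.0]]
wrist_force: [9.4, 0.1, -4.8]
gripper_width: 0.136
gripper_force: 30.0
```

>>> move_arm(targets="0 0 0 -0.9;0 0 0 -0.9;0 0 0 -0.9;0 0 0 -0.9;0 0 0 -0.9;0 0 0 -0.9;0 0 0 -0.9;0 0 0 -0.8;0 0 0 -0.26;0 0 0 0")

```text
time_s: 67.72
tcp_pos: [0.6031, 0.3261, 0.0588]
ee_rot: [[-1.0, -0.024, 0.005], [-0.024, 1.0, 0.001], [-0.005, 0.001, -1.0]]
wrist_force: [9.8, -0.6, -4.1]
gripper_width: 0.134
gripper_force: 30.0
```

>>> move_arm(targets="0 0 0 0;0 0 0 0;0 0 0 0")

```text
time_s: 67.97
tcp_pos: [0.6031, 0.3261, 0.0588]
ee_rot: [[-1.0, -0.025, 0.005], [-0.025, 1.0, 0.001], [-0.005, 0.001, -1.0]]
wrist_force: [9.1, -0.5, -4.2]
gripper_width: 0.135
gripper_force: 30.0
```

>>> move_arm(targets="0 0 0 0;0 0 0 0;0 0 0 0;0 0 0 0;0 0 0 0;0 0 0 0;0 0 0.5 0;0 0 0.9 0;0 0 1 0;0 0 1 0", gripper=40)

```text
time_s: 68.8
tcp_pos: [0.6002, 0.3262, 0.1453]
ee_rot: [[-1.0, -0.025, -0.0], [-0.025, 1.0, -0.0], [0.0, -0.0, -1.0]]
wrist_force: [0.6, 0.3, -0.2]
gripper_width: 0.456
gripper_force: 0.0
```

>>> move_arm(targets="0 0 1 0;0 0 1 0;0 0 0.9 0;0 0 0 0;0 0 0 0;0 0 0 0;0 0 0 0")

```text
time_s: 69.38
tcp_pos: [0.5996, 0.3259, 0.215]
ee_rot: [[-1.0, -0.025, -0.002], [-0.025, 1.0, -0.001], [0.002, -0.001, -1.0]]
wrist_force: [0.1, -0.3, -1.0]
gripper_width: 0.46
gripper_force: 0.0
```

```bash
python3 - <<'E'
from h import *
s,c=wcap();print(s["tcp_pos"]);np.save("Td.npy",c["T"])
print(proj(c,np.array([.6004,.3263,.053]),c["T"]))
cv2.imwrite("pics/d2.png",cv2.resize(c["image"][100:300,210:430],None,fx=3,fy=3,interpolation=cv2.INTER_CUBIC))
E
```

```text
[0.59963803 0.32587164 0.21497437]
[316.59012768 216.45361329]
```

View pics/d2.png

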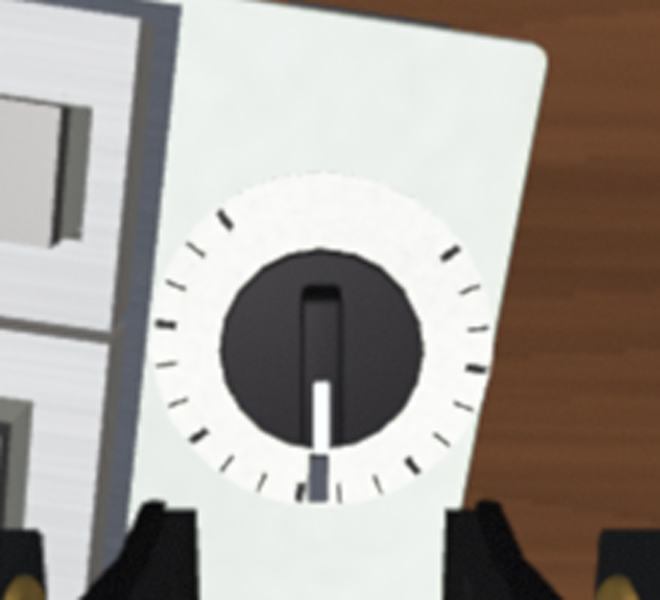

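The pointer tip (crop 321,448) stands about 1 mm from the tab's inner end (318,455), and the arm is clear, so I am handing in.

```bash
python3 -c "
from station import *
print(finish_job())"
```

```text
the job is handed in; nothing more can be done
None
```

All five pots on the bench are in nests of their own shape and pressed home, the dial pointer is about 1 mm from the set-point tab, and the job was handed in with about 69 s on the clock; no verdict came back.

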